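Put the cheese away in the counter cooler

TASK

Put the cheese away for the night: stand the steel check weight on the cooler's lid lever so that it holds the lid up, and lay every cut of cheese from the worktop in the cooler's tub. Then take the weight off so that the lid shuts, and stand the weight back on the worktop; the cooler's dial must also be turned so that its pointer is at the long, broad mark on its scale. Leave the jars where they are.

Things in the scene. Friction and masses are not known exactly. Their poses are not given: they have to be found in the camera images.
- cooler: white counter cooler, fixed to the worktop: an open tub 260 mm (x) by 280 mm (y), 78 mm high, walls 9 mm, inner floor 15 mm above the worktop; a control pod 120 x 120 mm of the same height joins its left (+y) side and carries the dial; the lid is hinged on the far (+x) rim and the lid lever sticks out of the right (-y) side. Origin: under the centre of the tub, on the worktop; x away from the robot, y to the left, z up.
- tub_floor (a point): centre of the tub's inner floor, which is 242 mm (x) by 262 mm (y)
- lid (a joint): lid angle in rad: 0 shut, 1.8 fully up (leaning back 13 degrees past vertical over the far rim; it then reaches about 335 mm above the worktop). The lid weighs 80 g and is coupled to the lever: lid = 4 x lever. It falls shut by a spring when the lever is let go.
- lid_front (a point): middle of the lid's front (-x) edge, top side; it moves with the lid
- lever (a joint): lid lever angle in rad: 0 at rest (paddle sloping up, outward, at 26 degrees), 0.45 pressed right down (paddle level, its top 49 mm above the worktop). About 6 N at the paddle's middle press it down; the check weight alone holds it down once it stands on the paddle. Its axle runs along the cooler's x, 148 mm to the right (-y) of the cooler's origin and 45 mm up.
- paddle (a point): middle of the top face of the lever's black paddle, which is 92 x 92 mm with a 3.5 mm lip round it (84 mm inside the lips); it moves with the lever. When pressed down it lies at x = -30, y = -233, z = 49 mm in the cooler's frame. The tub's right wall is at y = -140.
- dial (a joint): dial angle in rad, growing clockwise seen from above; the pointer points to the cooler's -x (to the robot) at 0 and stands at the long mark at 2.2. It can turn from -0.25 to 3.9 and stays where it is left (0.04 N m friction).
- dial_grip (a point): on the dial's upright axis, in the middle of its bar grip's height: a black bar 54 mm long, 15 mm thick, whose top is 12 mm above this point and which stands 15 mm above a round skirt (58 mm across). The bar lies along the pointer direction
- dial_pointer (a point): outer end of the dial's white pointer line, at the end of the bar, 27 mm from the dial's axis
- dial_mark (a point): the long, broad black mark on the scale round the dial (17 x 5 mm, 42 mm from the dial's axis); the other marks are short and thin
- check_weight: steel scale check weight, 0.8 kg: a cylinder 64 mm across and 34 mm high with a round knob on a neck above it; the knob is 30 mm across, from 50 to 74 mm above the underside (the neck 20 mm across below it). Origin: centre of its underside, z up.
- cheese_1: striped-rind wedge of cheese with a flat cut face either side; 96 mm long, 55 mm wide over the rind, 55 mm high, lying flat, 0.16 kg. Origin: centre of its underside; x runs along its length from the broad rind end (x = -48) to the point (x = +48), the sides narrowing evenly. z up. Grips well across the sides (along its y), best about 12 mm from the origin towards the rind, where it is about 38 mm wide. May be absent.
- cheese_2: striped-rind wedge of cheese with a flat cut face either side; 96 mm long, 55 mm wide over the rind, 55 mm high, lying flat, 0.16 kg. Origin: centre of its underside; x runs along its length from the broad rind end (x = -48) to the point (x = +48), the sides narrowing evenly. z up. Grips well across the sides (along its y), best about 12 mm from the origin towards the rind, where it is about 38 mm wide. May be absent.
- cheese_3: white wedge of cheese with a flat cut face either side; 82 mm long, 59 mm wide over the rind, 40 mm high, lying flat, 0.11 kg. Origin: centre of its underside; x runs along its length from the broad rind end (x = -41) to the point (x = +41), the sides narrowing evenly. z up. Grips well across the sides (along its y), best about 8 mm from the origin towards the rind, where it is about 39 mm wide. May be absent.
- cheese_4: white wedge of cheese with a flat cut face either side; 82 mm long, 59 mm wide over the rind, 40 mm high, lying flat, 0.11 kg. Origin: centre of its underside; x runs along its length from the broad rind end (x = -41) to the point (x = +41), the sides narrowing evenly. z up. Grips well across the sides (along its y), best about 8 mm from the origin towards the rind, where it is about 39 mm wide. May be absent.
- cheese_5: small block of yellow cheese, 41 mm (x) by 56 mm (y), 31 mm high, lying flat, 0.07 kg. Origin: centre of its underside, z up. Grip across its x. May be absent.
- olive_jar: jar of olives with a green lid, 63 mm across, 109 mm high; a bystander, to be left alone. Origin: centre of its underside.
- mustard_jar: mustard jar with a red lid, 62 mm across, 86 mm high; a bystander, to be left alone. Origin: centre of its underside.

How it is judged (in metres and radians):
On the way, in this order (a step that is already met when the one before it is completed fails the run):
1. the check weight stands on the lever's paddle, let go, and holds the lid up (value of joint lid above 1.5 rad and contact force between check_weight and lever above 2 N and contact force between the fingers and check_weight below 0.5 N), for 0.3 s.
2. every cut of cheese that is there lies in the tub while the lid is up (x of cheese_1 in the frame of cooler between -0.125 and 0.125 m and y of cheese_1 in the frame of cooler between -0.135 and 0.135 m and z of cheese_1 in the frame of cooler between 0 and 0.06 m and x of cheese_2 in the frame of cooler between -0.125 and 0.125 m and y of cheese_2 in the frame of cooler between -0.135 and 0.135 m and z of cheese_2 in the frame of cooler between 0 and 0.06 m and x of cheese_3 in the frame of cooler between -0.125 and 0.125 m and y of cheese_3 in the frame of cooler between -0.135 and 0.135 m and z of cheese_3 in the frame of cooler between 0 and 0.06 m and x of cheese_4 in the frame of cooler between -0.125 and 0.125 m and y of cheese_4 in the frame of cooler between -0.135 and 0.135 m and z of cheese_4 in the frame of cooler between 0 and 0.06 m and x of cheese_5 in the frame of cooler between -0.125 and 0.125 m and y of cheese_5 in the frame of cooler between -0.135 and 0.135 m and z of cheese_5 in the frame of cooler between 0 and 0.06 m and value of joint lid above 1.3 rad), for 0.3 s.
3. the weight is off the lever and the lid is shut over the cheese (x of cheese_1 in the frame of cooler between -0.125 and 0.125 m and y of cheese_1 in the frame of cooler between -0.135 and 0.135 m and z of cheese_1 in the frame of cooler between 0 and 0.06 m and x of cheese_2 in the frame of cooler between -0.125 and 0.125 m and y of cheese_2 in the frame of cooler between -0.135 and 0.135 m and z of cheese_2 in the frame of cooler between 0 and 0.06 m and x of cheese_3 in the frame of cooler between -0.125 and 0.125 m and y of cheese_3 in the frame of cooler between -0.135 and 0.135 m and z of cheese_3 in the frame of cooler between 0 and 0.06 m and x of cheese_4 in the frame of cooler between -0.125 and 0.125 m and y of cheese_4 in the frame of cooler between -0.135 and 0.135 m and z of cheese_4 in the frame of cooler between 0 and 0.06 m and x of cheese_5 in the frame of cooler between -0.125 and 0.125 m and y of cheese_5 in the frame of cooler between -0.135 and 0.135 m and z of cheese_5 in the frame of cooler between 0 and 0.06 m and value of joint lid below 0.08 rad and contact force between check_weight and lever below 0.3 N), for 0.3 s.
At the end, for the whole second after the job is handed in: every cut of cheese lies inside the tub, the lid is shut (within 0.08 rad), the check weight stands upright on the worktop, everything is at rest, and the dial is within 0.15 rad of the long mark (2.2 rad) (x of cheese_1 in the frame of cooler between -0.125 and 0.125 m and y of cheese_1 in the frame of cooler between -0.135 and 0.135 m and z of cheese_1 in the frame of cooler between 0 and 0.06 m and x of cheese_2 in the frame of cooler between -0.125 and 0.125 m and y of cheese_2 in the frame of cooler between -0.135 and 0.135 m and z of cheese_2 in the frame of cooler between 0 and 0.06 m and x of cheese_3 in the frame of cooler between -0.125 and 0.125 m and y of cheese_3 in the frame of cooler between -0.135 and 0.135 m and z of cheese_3 in the frame of cooler between 0 and 0.06 m and x of cheese_4 in the frame of cooler between -0.125 and 0.125 m and y of cheese_4 in the frame of cooler between -0.135 and 0.135 m and z of cheese_4 in the frame of cooler between 0 and 0.06 m and x of cheese_5 in the frame of cooler between -0.125 and 0.125 m and y of cheese_5 in the frame of cooler between -0.135 and 0.135 m and z of cheese_5 in the frame of cooler between 0 and 0.06 m and linear speed of each of cheese_1, cheese_2, cheese_3, cheese_4, cheese_5, check_weight below 0.03 m/s and value of joint lid below 0.08 rad and value of joint dial between 2.05 and 2.35 rad and height (world z) of check_weight between -0.01 and 0.01 m and angle between check_weight's own z axis and vertical below 0.15 rad); the robot touches nothing.
It fails at once if a bystanding jar is shifted by more than 5 cm (distance of any of olive_jar, mustard_jar from where it was at the start of the episode above 0.05 m).
Of cheese_1, cheese_2, cheese_3, cheese_4, cheese_5 only 3 to 5 are there at a start; the rules pass over those that are not, and their reading is None.
At some moment in a run one of cheese_1, cheese_2, cheese_3, cheese_4, cheese_5 may be knocked a few centimetres aside while the robot is not near it.
Once in a run the grip may slacken for a moment while it holds something.
It also fails if it takes over 210 s, if anything falls off the work surface, if the arm or the gripper's body presses on something with over 40 N, if the wrist force passes 120 N, or if a joint passes its speed limit or range.

ROBOT

A 6-joint arm with a two-finger parallel gripper is mounted at the origin on a cart in front of the work surface, level with it; the furniture and walls round the work are solid. World frame = base frame: x ahead of the robot, y to its left, z up, the work surface at z = 0. Lengths are in mm, angles in rad, forces in N, time in s.
With the tool pointing down it reaches from about 425 to 950 mm from the base axis. Payload 3.5 kg.
Tool frame: the origin (TCP) lies at the very end of the fingers, on their centre line; the grasp point (between the pads) lies 19 mm behind it; x points along the fingers, z is the direction in which the jaws open and shut, and the axes are right-handed (so a half turn about x gives the same grasp; the last joint's range is limited). The gripper opens to 85 mm and grips with 20 to 120 N. Pads are 22 mm wide; open, the fingers measure 114 mm over their backs; the gripper's body (76 mm by 85 mm) begins 54 mm behind the grasp point. The pads swing forward as they close: fully open they stand 13 mm farther back than shut.
Start: joints at [1.03, 0.286, 1.577, -0, 1.279, -0.15], TCP at [257.09, 624.108, 231.325] pointing down, gripper open.
Joint ranges: [-2.77, 2.77], [-0.9, 2.22], [0.21, 2.48], [-1.53, 4.67], [0.24, 2.81], [-2.84, 2.84]. Speed limits (rad/s): [2.79, 2.79, 3.14, 3.14, 3.14, 3.14].

INTERFACE

Orientations are given as a unit quaternion [x, y, z, w].
In Python, from cell import r, read_camera, job_done gives the robot as it stands. The module is installed in compiled form; this text tells all that it offers.
- The arm moves only by the tool drive_tool, never from a script. Its argument "rows" is a list of rows, each a list of 7 numbers: the opening, from 0 (shut) to 1 (fully open), then the shift along the tool's x, y, z in mm, then the turn, a rotation vector about the tool's x, y, z in rad. A call has exactly 8 rows; each row is the pose to reach, as a shift and turn from the pose commanded when the call began, along the tool's axes at that moment; what a row does not reach only later rows make up. A row lasts 1/8 s, in which the tool goes at most 62.5 mm and 10.7 degrees, less where a joint would pass 70% of its speed; a pose out of reach is approached as far as the arm can. A call with a gripper value outside its range is refused whole. The fingers move at their own pace and stop on an object; "newtons" is the grip in N (left out, the last holds). Time passes only in rows, so rows that repeat a pose let the fingers close, or fill a call up. It gives the time, the measured TCP pose, the force and the opening at its end, in the units of the state.
- r.sense(): the state, without advancing time (a new reading comes with each control period).
- read_camera(name): name is "side" or "top"; returns a dict with "color" (384x512x3 uint8, blue, green, red), "z_map" (384x512 float32, mm along the optical axis (not along the pixel's ray), 0 where there is no reading), "fx", "fy", "cx", "cy" (pixels), "D" ([k1, k2, p1, p2, k3] as OpenCV has them; the pictures are not rectified), "extrinsics" (4x4, takes a point from camera to world coordinates). Camera axes: x right, y up, looking along -z (the intrinsics and any distortion apply to the point x, -y, -z); pixel columns grow to the right and rows downward; lengths in mm; the calibration is good to about 2 mm. A picture is of the moment at which its call begins.
- job_done(): hands the job in, once; it reports no verdict.
The state is a dict: "clock": time; "q": joint angles; "qvel": joint speeds; "effort": joint torques, N m; "tcp_pos": TCP position; "eef_rot": TCP orientation; "wrist_force": force on the tool from outside, world axes, zero at the start; "moment": the same for the moment, N m; "width": opening from 0.0 (shut) to 1.0 (fully open).
Only numpy, scipy, OpenCV 4.12 (cv2) and the standard library are available. Lean on these libraries where they do the work, as an engineer would, in place of code of your own. Each camera call takes 0.05 s, during which the arm holds its last target.

## Working session

There is one attempt and no reset: what is moved stays moved. The work goes in short steps, Python scripts to look and compute and a tool call to move; the robot and the scene stay as the last step left them, time stands still between calls to the robot, and variables do not carry over. Pictures are saved under pics/ and viewed, and the job is handed in when it is done.

Besides the shell and the picture viewer there is one more tool, called as a command line: name --pt "numbers of a row" for each row, then --argument value for the rest. drive_tool: Moves the arm, as the interface text tells. Its arguments: {"type":"object","properties":{"rows":{"type":"array"},"newtons":{"type":"number"}},"required":["rows"]}

```bash
mkdir -p pics
cat > h.py <<'E'
import numpy as np, cv2
from cell import r, read_camera, job_done
def save(c,n): cv2.imwrite('pics/'+n+'.png',c['color'])
def cloud(c):
    z=c['z_map']; H,W=z.shape
    u,v=np.meshgrid(np.arange(W),np.arange(H))
    K=np.array([[c['fx'],0,c['cx']],[0,c['fy'],c['cy']],[0,0,1.]])
    p=cv2.undistortPoints(np.stack([u,v],-1).reshape(-1,1,2).astype(np.float64),K,np.array(c['D'],float)).reshape(H,W,2)
    P=np.stack([p[...,0]*z,-p[...,1]*z,-z,np.ones_like(z)],-1)
    w=P@np.array(c['extrinsics']).T
    w=w[...,:3].copy(); w[z<=0]=np.nan
    return w
def ray(c,px,h):
    K=np.array([[c['fx'],0,c['cx']],[0,c['fy'],c['cy']],[0,0,1.]])
    p=cv2.undistortPoints(np.array(px,float).reshape(-1,1,2),K,np.array(c['D'],float)).reshape(-1,2)
    E=np.array(c['extrinsics']); d=np.c_[p[:,0],-p[:,1],-np.ones(len(p))]@E[:3,:3].T; o=E[:3,3]
    return o+d*((h-o[2])/d[:,2])[:,None]
E
python3 - <<'E'
from h import *
for n in ('side','top'):
    c=read_camera(n); save(c,n+'0'); print(n,c['fx'],c['D'],np.round(c['extrinsics'],3).tolist())
    np.savez('c_'+n,**c)
    print((c['z_map']>0).mean())
print(r.sense())
E
```

```text
side 463.24417068244765 [-0.18374099  0.          0.          0.          0.        ] [[-0.988, 0.094, -0.121, 340.22], [-0.154, -0.606, 0.78, 1207.882], [0.0, 0.79, 0.613, 1039.294], [0.0, 0.0, 0.0, 1.0]]
0.9960072835286459
top 390.3600743369165 [-0.08029853  0.          0.          0.          0.        ] [[-0.002, 0.997, -0.075, 455.323], [-1.0, -0.003, -0.008, -10.113], [-0.008, 0.075, 0.997, 1269.874], [0.0, 0.0, 0.0, 1.0]]
0.9959259033203125
{'clock': 0.1, 'q': array([ 1.02999324e+00,  2.87128009e-01,  1.57804350e+00,  1.51142869e-05,
        1.27858156e+00, -1.49997280e-01]), 'qvel': array([-1.37429680e-03, -1.93978132e-03, -2.60368895e-03, -3.41709769e-04,
       -6.94548005e-05, -2.95971929e-04]), 'effort': array([ 1.40566492e-03, -4.07296872e+01, -2.93698651e+01, -7.06600576e-05,
        3.33607626e-03,  5.87774629e-07]), 'tcp_pos': array([256.78845745, 623.60495528, 230.04454374]), 'eef_rot': array([-0.39372306,  0.58825942,  0.39308164,  0.58687292]), 'wrist_force': array([0.06744036, 0.51652697, 0.62498325]), 'moment': array([-0.04855126,  0.05599019,  0.03659977]), 'width': 1.0013935291607474}
```

View pics/top0.png

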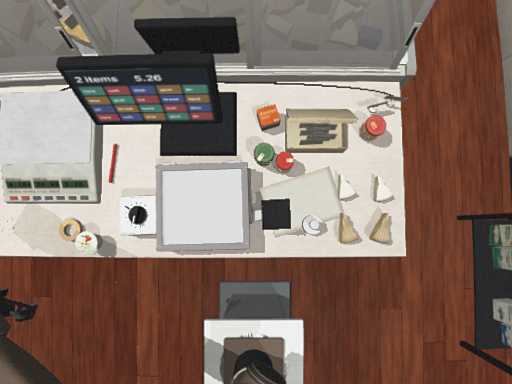

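View pics/side0.png

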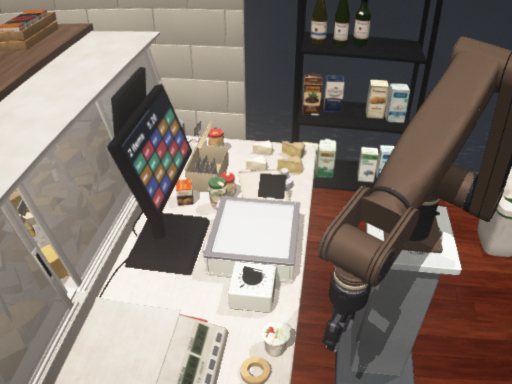

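Run:
```python
import cv2
a=cv2.imread('pics/top0.png'); 
cv2.imwrite('pics/top0z.png',cv2.resize(a[90:260,240:410],(800,600)[:1]*2 if 0 else (600,600),interpolation=cv2.INTER_CUBIC))
cv2.imwrite('pics/top0y.png',cv2.resize(a[150:260,110:260],(790,580),interpolation=cv2.INTER_CUBIC))
b=cv2.imread('pics/side0.png')
cv2.imwrite('pics/side0z.png',cv2.resize(b[120:310,170:320],(474,600),interpolation=cv2.INTER_CUBIC))
```

```text
(no output)
```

View pics/top0z.png

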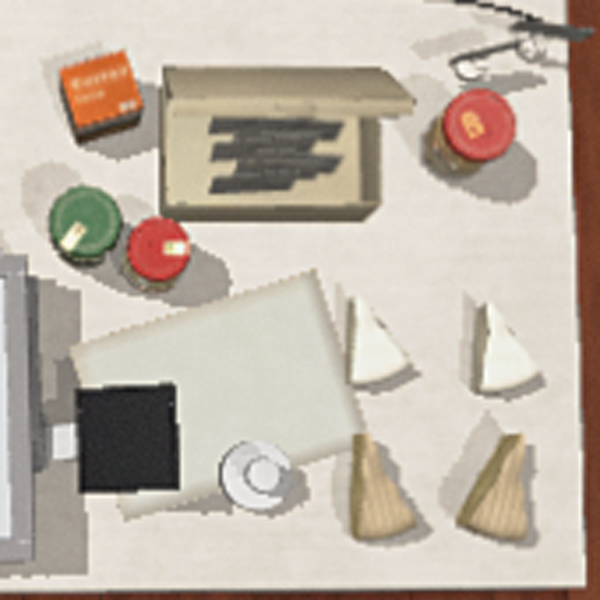

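View pics/top0y.png

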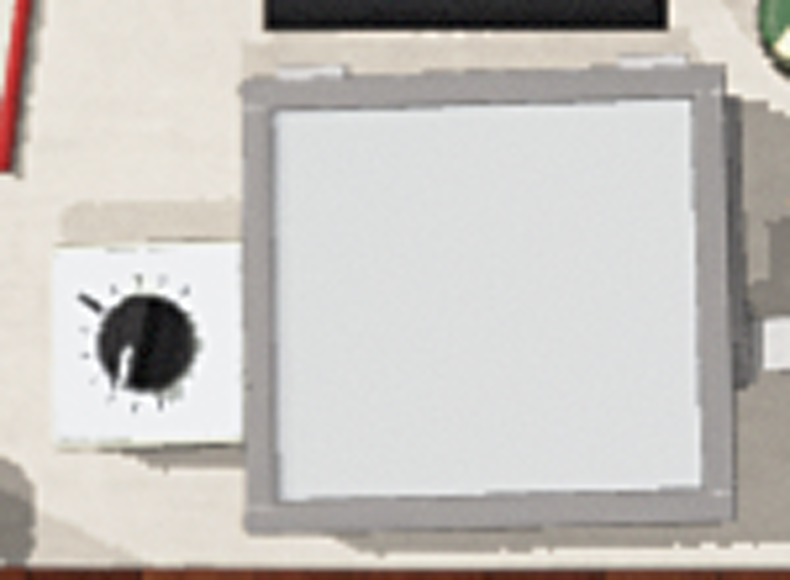

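View pics/side0z.png

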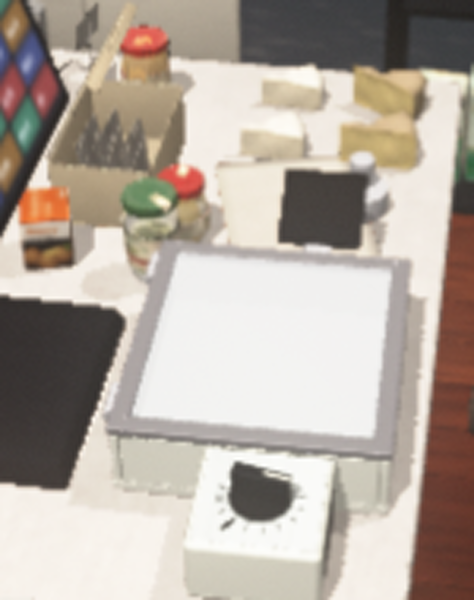

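```bash
cat > seg.py <<'E'
from h import *
def comps(c,lo=15,area=40,xr=(350,900),yr=(-700,500),hi=150):
    w=cloud(c); m=((w[...,2]>lo)&(w[...,2]<hi)&(w[...,0]>xr[0])&(w[...,0]<xr[1])&(w[...,1]>yr[0])&(w[...,1]<yr[1])).astype(np.uint8)
    n,l,s,_=cv2.connectedComponentsWithStats(m)
    for i in range(1,n):
        if s[i,4]<area: continue
        P=w[l==i]; t=np.percentile(P[:,2],90)
        T=P[P[:,2]>t-8]
        print('px',s[i,:5].tolist(),'ztop',round(t,1),'topc',T[:,:2].mean(0).round(1),'ext',P.min(0).round(0),P.max(0).round(0), 'rect',[np.round(q,1) for q in cv2.minAreaRect(T[:,:2].astype(np.float32))])
E
python3 - <<'E'
from seg import *
for n in ('top','side'):
    c=dict(np.load('c_%s.npz'%n)); print(n)
    w=cloud(c); print('table',[np.nanmedian(w[...,2][(abs(w[...,0]-500)<150)&(abs(w[...,1]+400)<200)])])
    comps(c)
E
```

```text
top
table [np.float64(2.076365410287508)]
px [160, 92, 77, 64, 2783] ztop 34.8 topc [752.6 165.3] ext [682.  56.  15.] [892. 306.  39.] rect [array([788.5, 181.9]), array([201. , 238.7]), np.float64(0.2)]
px [368, 95, 40, 17, 157] ztop 84.6 topc [ 847.  -433.3] ext [ 827. -489.   15.] [ 870. -366.   89.] rect [array([ 848.8, -424.2]), array([ 21.7, 123.1]), np.float64(10.4)]
px [257, 104, 24, 26, 446] ztop 73.9 topc [800.2 -47. ] ext [765. -84.  15.] [834. -12.  77.] rect [array([801., -47.]), array([58. , 62.1]), np.float64(17.9)]
px [274, 108, 79, 65, 1119] ztop 129.9 topc [ 788.4 -201.9] ext [ 621. -294.   15.] [815. -65. 150.] rect [array([ 788.8, -196.6]), array([ 14.3, 191.9]), np.float64(0.3)]
px [359, 115, 27, 26, 506] ztop 102.3 topc [ 758.8 -376.5] ext [ 727. -407.   15.] [ 792. -345.  107.] rect [array([ 760. , -376.4]), array([63.7, 60.1]), np.float64(2.2)]
px [299, 123, 39, 21, 606] ztop 58.7 topc [ 752.7 -207.4] ext [ 719. -267.   15.] [ 783. -148.   70.] rect [array([ 752.3, -207.3]), array([ 50. , 118.3]), np.float64(4.7)]
px [254, 142, 21, 24, 387] ztop 113.1 topc [6
[... 1814 characters left out ...]
45.4, 846. ]), np.float64(23.1)]
px [253, 140, 20, 12, 178] ztop 43.6 topc [ 563.9 -410.2] ext [ 529. -445.   15.] [ 609. -387.   48.] rect [array([ 567.3, -418. ]), array([55.8, 77.8]), np.float64(86.1)]
px [246, 155, 21, 14, 200] ztop 43.0 topc [ 570.3 -290.7] ext [ 536. -326.   15.] [ 616. -266.   46.] rect [array([ 575.5, -298.6]), array([56.7, 77. ]), np.float64(84.6)]
px [125, 213, 84, 60, 3363] ztop 34.9 topc [782.1 196.6] ext [684.  60.  15.] [893. 310. 124.] rect [array([789.3, 182.3]), array([204.1, 242.2]), np.float64(0.5)]
px [267, 321, 24, 8, 98] ztop 73.0 topc [395.8 493.2] ext [367. 482.  65.] [425. 500.  75.] rect [array([395.8, 490.8]), array([18.1, 58.6]), np.float64(89.2)]
```

```bash
cat > tri.py <<'E'
from seg import *
def wedges(c,boxes,w=None):
    w=cloud(c); out=[]
    for (x0,x1,y0,y1,zt) in boxes:
        m=(w[...,0]>x0)&(w[...,0]<x1)&(w[...,1]>y0)&(w[...,1]<y1)&(w[...,2]>zt-9)&(w[...,2]<zt+15)
        P=w[m]
        a,T=cv2.minEnclosingTriangle(P[:,:2].astype(np.float32).reshape(-1,1,2)); T=T.reshape(3,2)
        L=[np.linalg.norm(T[(i+1)%3]-T[(i+2)%3]) for i in range(3)]
        k=int(np.argmin(L)); tip=T[k]; b=(T[(k+1)%3]+T[(k+2)%3])/2
        d=tip-b; Ln=np.linalg.norm(d)
        print('n',m.sum(),'z',np.median(P[:,2]).round(1),'tip',tip.round(1),'base',b.round(1),'len',Ln.round(1),'basew',L[k].round(1),'mid',((tip+b)/2).round(1),'dir',np.arctan2(d[1],d[0]).round(3),'centroid',P[:,:2].mean(0).round(1))
B=[(520,630,-345,-255,40),(520,630,-460,-370,40),(385,510,-345,-255,55),(385,510,-460,-355,55)]
E
python3 - <<'E'
from tri import *
for n in ('top','side'):
    c=dict(np.load('c_%s.npz'%n)); print(n); wedges(c,B)
    w=cloud(c)
    # weight
    m=(abs(w[...,0]-457)<45)&(abs(w[...,1]+186)<45)
    for lo,hi in ((25,45),(62,85)):
        P=w[m&(w[...,2]>lo)&(w[...,2]<hi)]; print('wt',lo,len(P),P.mean(0).round(1),cv2.minEnclosingCircle(P[:,:2].astype(np.float32)))
    # rim
    P=w[(w[...,2]>83)&(w[...,2]<105)&(w[...,0]>360)&(w[...,0]<670)&(w[...,1]>-112)&(w[...,1]<200)]
    print('lid',len(P),np.median(P[:,2]),cv2.minAreaRect(P[:,:2].astype(np.float32)))
    P=w[(w[...,2]>70)&(w[...,2]<105)&(w[...,0]>360)&(w[...,0]<670)&(w[...,1]>215)&(w[...,1]<330)]
    print('pod',len(P),np.median(P[:,2]),cv2.minAreaRect(P[:,:2].astype(np.float32)))
    # paddle black
    col=c['color'].max(-1)<60
    P=w[col&(w[...,0]>400)&(w[...,0]<600)&(w[...,1]>-200)&(w[...,1]<0)&(w[...,2]>20)]
    print('pad',len(P),P.mean(0).round(1),P.min(0).round(),P.max(0).round(),cv2.minAreaRect(P[:,:2].astype(np.float32)))
    P=w[col&(w[...,0]>400)&(w[...,0]<600)&(w[...,1]>180)&(w[...,1]<340)&(w[...,2]>20)]
    print('dial',len(P),P.mean(0).round(1),P.min(0).round(),P.max(0).round())
E
```

```text
top
n 258 z 40.2 tip [ 624.  -275.2] base [ 540.1 -300.1] len 87.5 basew 61.8 mid [ 582.  -287.6] dir 0.288 centroid [ 568.7 -292. ]
n 262 z 39.4 tip [ 615.8 -397. ] base [ 532.8 -418. ] len 85.6 basew 67.3 mid [ 574.3 -407.5] dir 0.248 centroid [ 562.3 -410. ]
n 269 z 55.0 tip [ 499.8 -280.1] base [ 400.9 -299.6] len 100.9 basew 55.0 mid [ 450.4 -289.9] dir 0.195 centroid [ 434.6 -292.6]
n 294 z 55.2 tip [ 496. -421.] base [ 400.1 -395.7] len 99.2 basew 59.1 mid [ 448.  -408.3] dir -0.258 centroid [ 432.7 -403.5]
wt 25 241 [ 456.3 -184.6   34.9] ((456.7922058105469, -186.47386169433594), 31.924623489379883)
wt 62 73 [ 456.7 -186.2   74.8] ((456.7195129394531, -186.86004638671875), 14.390745162963867)
lid 5963 88.84659024188818 ((524.004150390625, 44.89592742919922), (285.9987487792969, 313.33245849609375), 0.7636334300041199)
pod 2744 88.39805044805871 ((512.43603515625, 272.4341125488281), (114.75312805175781, 272.971435546875), 89.96852111816406)
pad 766 [488.  -67.5  87.5] [ 445. -107.   66.] [532. -27. 113.] ((488.1379699707031, -66.78984069824219), (85.73482513427734, 80.090911
[... 550 characters left out ...]
 basew 63.3 mid [ 453.3 -411.6] dir -0.278 centroid [ 437. -403.]
wt 25 59 [ 437.4 -183.5   34.2] ((440.9718017578125, -187.0344696044922), 29.7176456451416)
wt 62 48 [ 455.  -185.1   72.6] ((453.90252685546875, -189.93148803710938), 17.175189971923828)
lid 3714 88.89564717705065 ((524.60888671875, 44.399696350097656), (289.7369384765625, 311.7012939453125), 0.31315386295318604)
pod 2368 87.83425813279916 ((512.8443603515625, 272.3275146484375), (273.4454345703125, 114.64513397216797), 0.021615540608763695)<stdin>:17: RuntimeWarning: Mean of empty slice.
  ret = um.true_divide(
Traceback (most recent call last):
ValueError: zero-size array to reduction operation minimum which has no identity
```

Run:
```python
from tri import *
for n in ('top','side'):
    c=dict(np.load('c_%s.npz'%n)); w=cloud(c)
    z=w[...,2]; top=(z>82)&(z<100)
    print(n)
    for x in (400,430,550,590,620):
        P=w[top&(abs(w[...,0]-x)<5)&(w[...,1]>-5)&(w[...,1]<330)]; print('x',x,'y',P[:,1].min().round(1),P[:,1].max().round(1))
    for y in (30,60,100,150,200,250,270):
        P=w[top&(abs(w[...,1]-y)<5)&(w[...,0]>360)&(w[...,0]<680)]; print('y',y,'x',P[:,0].min().round(1),P[:,0].max().round(1))
    for x in (470,490,510):
        P=w[(z>70)&(z<110)&(abs(w[...,0]-x)<5)&(w[...,1]>290)&(w[...,1]<460)]; print('podx',x,'y',P[:,1].max().round(1))
    for y in (330,360,390):
        P=w[(z>70)&(z<110)&(abs(w[...,1]-y)<5)&(w[...,0]>360)&(w[...,0]<680)]; print('pody',y,'x',P[:,0].min().round(1),P[:,0].max().round(1),np.median(P[:,2]))
```

```text
top
x 400 y 13.0 292.0
x 430 y 13.0 321.0
x 550 y 15.9 297.7
x 590 y 18.8 298.2
x 620 y 18.8 298.9
y 30 x 385.3 646.9
y 60 x 382.4 653.8
y 100 x 382.5 643.7
y 150 x 382.6 644.7
y 200 x 379.3 641.2
y 250 x 379.3 648.7
y 270 x 376.1 648.7
podx 470 y 414.9
podx 490 y 415.1
podx 510 y 415.4
pody 330 x 427.0 544.3 80.97545690904212
pody 360 x 427.0 544.1 80.17038713863508
pody 390 x 426.9 544.2 81.02115078137842
side
x 400 y 6.1 295.9
x 430 y 10.7 295.4
x 550 y 16.4 300.8
x 590 y 16.9 299.1
x 620 y 13.1 299.3
y 30 x 384.9 645.7
y 60 x 382.5 651.5
y 100 x 382.9 643.6
y 150 x 380.9 642.0
y 200 x 379.5 642.2
y 250 x 377.8 649.6
y 270 x 376.1 647.6
podx 470 y 414.8
podx 490 y 416.8
podx 510 y 415.2
pody 330 x 428.4 546.1 79.4421910822249
pody 360 x 427.2 546.1 88.61537474846489
pody 390 x 426.3 545.2 78.82546252771078
```

Run:
```python
from tri import *
from scipy.spatial.transform import Rotation as Rn
s=r.sense(); R=Rn.from_quat(s['eef_rot']).as_matrix(); print(R.round(3))
c=dict(np.load('c_top.npz')); w=cloud(c); g=c['color'].max(-1).astype(int)
sl=(slice(196,234),slice(116,160))
sub=c['color'][sl]
cv2.imwrite('pics/dial.png',cv2.resize(sub,(704,608),interpolation=cv2.INTER_NEAREST))
print(g[203:228,122:152])
print(np.nan_to_num(w[203:228:2,122:152:2,2]).round(0).astype(int))
c2=dict(np.load('c_side.npz')); w2=cloud(c2)
cv2.imwrite('pics/dials.png',cv2.resize(c2['color'][255:315,225:280],(550,600),interpolation=cv2.INTER_CUBIC))
m=(c2['color'].max(-1)<70); P=w2[m&(w2[...,0]>440)&(w2[...,0]<530)&(w2[...,1]>310)&(w2[...,1]<400)]
print(len(P),P.mean(0),P.min(0),P.max(0))
```

```text
[[-0.001 -0.925  0.381]
 [-0.002  0.381  0.925]
 [-1.     0.    -0.002]]
[[241 241 241 241 242 242 241 241 242 241 243 243 243 237 173 240 242 242
  213 221 242 242 243 241 242 242 241 241 241 241]
 [241 242 243 243 245 244 242 242 241 193 241 246 246 244 215 247 248 241
  223 245 245 244 234 203 242 241 241 241 240 241]
 [241 243 243 209 238 250 246 244 242 191 223 251 254 219 205 215 212 223
  253 255 251 243 205 176 242 242 241 241 241 241]
 [242 242 214 113 111 199 246 249 248 250 253 172 102  66  68  69  67  73
  108 158 234 249 232 243 243 242 241 241 241 240]
 [242 243 245 207 111  68 125 245 255 255 187  75  42  45  45  42  15   8
   25  55  86 168 253 251 245 242 241 241 241 241]
 [241 242 245 249 233 142  71 164 208 126  71  41  56  56  57  48  21  20
   24  26  20  69 179 255 248 244 242 241 241 241]
 [241 241 242 245 249 253 183 191 132  60  47  41  59  58  56  46  25  21
   24  30  26  23  62 138 216 247 242 241 241 241]
 [241 241 241 242 244 250 254 185  84  51  54  53  53  55  56  34  18  27
   25  35  30  28  31 101 209 251 244 241 241 240]
 [241 242 242 240 241 247 2
[... 2406 characters left out ...]
83  82]
 [ 78  75  79  85  85  85 113 116 103  88  83  88  85  81  80]
 [ 82  81  84  89  89 117 111 118  99  88  86  89  84  83  79]
 [ 78  83  85  89  86 118 113 115  97  89  86  86  84  80  83]
 [  0  84  83  82  88 115 118 116  89  90  90  86  80  83  79]
 [ 81  78  83  80  88 114 113 108  87  89  88  91  80  80  82]
 [ 86  81  78  85  76 116 117 100  87  88  84  75  85  83  80]
 [ 79  80  79  76  79  83  80  81  81  82  85  81  80  78  81]
 [ 78  80  84  82  77  82  77  77  81  83  82  79  78  81  80]]<stdin>:13: RuntimeWarning: Mean of empty slice.
  ret = um.true_divide(
Traceback (most recent call last):
ValueError: zero-size array to reduction operation minimum which has no identity
```

View pics/dial.png

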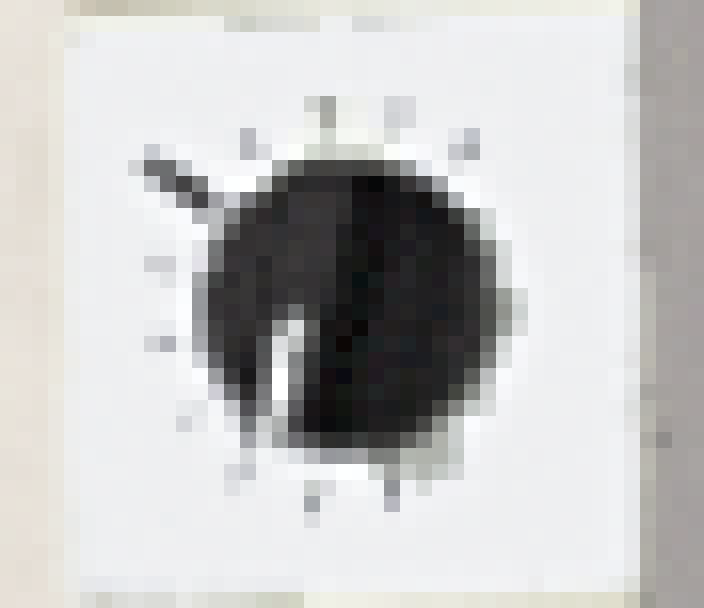

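View pics/dials.png

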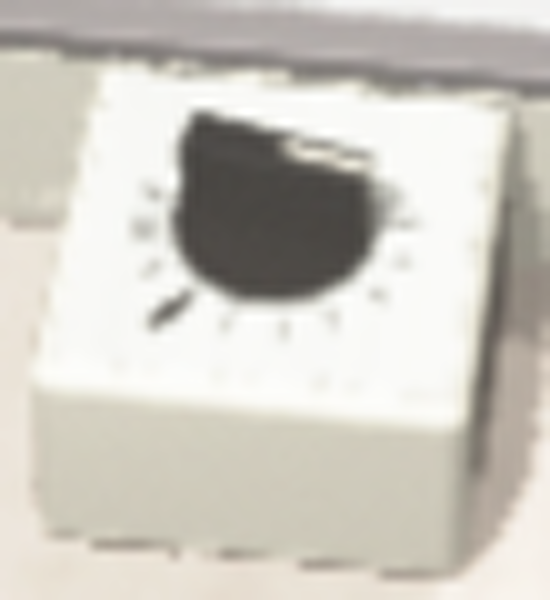

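Run:
```python
from tri import *
for n in ('top','side'):
    c=dict(np.load('c_%s.npz'%n)); w=cloud(c)
    a=(w[...,0]>430)&(w[...,0]<540)&(w[...,1]>304)&(w[...,1]<412)
    z=w[...,2]
    P=w[a&(z>106)&(z<125)]; print(n,'bar',len(P),np.median(P[:,2]),P.mean(0).round(1),cv2.minAreaRect(P[:,:2].astype(np.float32)),P[:,:2].min(0),P[:,:2].max(0))
    P=w[a&(z>84.5)&(z<125)]; print('all',len(P),cv2.minEnclosingCircle(P[:,:2].astype(np.float32)))
    if n=='top':
        # pointer pixels white line: row/col
        print('ptr',ray(c,[(134,215),(132.8,222.5)],113)[:,:2]); print('mark',ray(c,[(125,206),(127.5,208)],80)[:,:2])
    P=w[a]; 
    b=c['color'].max(-1)<140
    P=w[b&a&(z>72)&(z<84)]; print('dark',P.round(0).tolist()[:30])
```

```text
top bar 101 113.8502796452808 [485.6 354.5 113.7] ((485.8851623535156, 354.9569396972656), (15.957954406738281, 53.697120666503906), 80.076416015625) [460.56094529 343.23416531] [511.57138644 366.10005323]
all 298 ((483.89617919921875, 362.7646484375), 69.51602172851562)
ptr [[484.47223253 356.6378204 ]
 [462.06799129 359.88491278]]
mark [[513.05054418 395.92591756]
 [506.86978388 387.92584122]]
dark [[513.0, 396.0, 80.0], [513.0, 392.0, 82.0], [510.0, 392.0, 82.0], [510.0, 389.0, 81.0], [510.0, 386.0, 81.0], [507.0, 387.0, 78.0], [504.0, 334.0, 76.0], [498.0, 382.0, 83.0], [497.0, 338.0, 83.0], [491.0, 382.0, 83.0], [491.0, 341.0, 83.0], [485.0, 329.0, 84.0], [482.0, 347.0, 84.0], [476.0, 330.0, 80.0], [470.0, 341.0, 82.0], [464.0, 338.0, 84.0], [461.0, 350.0, 83.0], [461.0, 340.0, 84.0], [458.0, 350.0, 83.0], [458.0, 347.0, 83.0]]
side bar 109 112.43087435209372 [485.2 356.3 112. ] ((485.58233642578125, 354.0075378417969), (17.638113021850586, 54.3095817565918), 78.87749481201172) [458.81424127 344.26518629] [512.52815138 365.78315626]
all 293 ((488.0438232421875, 345.70037841796875), 39.384620666503906)
dark [[512.0, 355.0, 84.0], [514.0, 359.0, 83.0], [512.0, 359.0, 84.0], [497.0, 360.0, 83.0], [504.0, 369.0, 84.0], [498.0, 370.0, 82.0], [479.0, 368.0, 83.0], [471.0, 368.0, 84.0], [487.0, 375.0, 81.0], [478.0, 375.0, 83.0], [494.0, 379.0, 80.0], [491.0, 380.0, 82.0], [488.0, 380.0, 83.0], [486.0, 380.0, 83.0], [509.0, 387.0, 83.0], [512.0, 390.0, 81.0]]
```

drive_tool --pt "1 51 -314 -162 -0.21 0 0" --pt "1 51 -314 -162 -0.21 0 0" --pt "1 51 -314 -162 -0.21 0 0" --pt "1 51 -314 -162 -0.21 0 0" --pt "0.6 51 -314 -162 -0.21 0 0" --pt "0.6 51 -314 -162 -0.21 0 0" --pt "0.6 51 -314 -162 -0.21 0 0" --pt "0.6 51 -314 -162 -0.21 0 0" --newtons 40

```text
clock: 1.1
tcp_pos: [485.3, 354.8, 180.0]
eef_rot: [-0.452, 0.543, 0.453, 0.543]
wrist_force: [0.2, 0.1, 0.2]
width: 0.598
```

```bash
python3 go.py 485.6,355,91,1.39
```

```text
shift [89, 0, 0] turn -0.0 rows>= 2 ->  [485.71, 354.71, 91.32, 1.39]
```

drive_tool --pt "0.5 30 0 0 0 0 0" --pt "0.5 60 0 0 0 0 0" --pt "0.5 80 0 0 0 0 0" --pt "0.5 89 0 0 0 0 0" --pt "0.5 89 0 0 0 0 0" --pt "0 89 0 0 0 0 0" --pt "0 89 0 0 0 0 0" --pt "0 89 0 0 0 0 0" --newtons 40

```text
clock: 2.1
tcp_pos: [486.4, 354.1, 93.0]
eef_rot: [-0.453, 0.543, 0.452, 0.543]
wrist_force: [-2.4, -4.8, 5.7]
width: 0.168
```

drive_tool --pt "0 0 0 0 0.1 0 0" --pt "0 0 0 0 0.25 0 0" --pt "0 0 0 0 0.4 0 0" --pt "0 0 0 0 0.55 0 0" --pt "0 0 0 0 0.7 0 0" --pt "0 0 0 0 0.85 0 0" --pt "0 0 0 0 1.0 0 0" --pt "0 0 0 0 1.0 0 0"

```text
clock: 3.1
tcp_pos: [486.7, 354.4, 93.0]
eef_rot: [-0.138, 0.693, 0.137, 0.694]
wrist_force: [-0.7, -3.7, 6.2]
width: 0.169
```

drive_tool --pt "0 0 0 0 0.1 0 0" --pt "0 0 0 0 0.25 0 0" --pt "0 0 0 0 0.4 0 0" --pt "0 0 0 0 0.55 0 0" --pt "0 0 0 0 0.7 0 0" --pt "0 0 0 0 0.85 0 0" --pt "0 0 0 0 0.98 0 0" --pt "0 0 0 0 0.98 0 0"

```text
clock: 4.1
tcp_pos: [487.2, 354.3, 92.9]
eef_rot: [0.205, 0.676, -0.205, 0.678]
wrist_force: [0.0, -4.6, 6.5]
width: 0.159
```

drive_tool --pt "0.5 0 0 0 0 0 0" --pt "0.5 0 0 0 0 0 0" --pt "0.5 0 0 0 0 0 0" --pt "0.5 -30 0 0 0 0 0" --pt "0.5 -60 0 0 0 0 0" --pt "0.5 -109 0 0 0 0 0" --pt "0.5 -109 0 0 0 0 0" --pt "0.5 -109 0 0 0 0 0"

```text
clock: 5.1
tcp_pos: [485.3, 354.7, 199.8]
eef_rot: [0.205, 0.677, -0.206, 0.676]
wrist_force: [-0.7, 0.4, -0.7]
width: 0.503
```

```bash
echo '[485.71,354.71,200.32,-0.59]' > cmd.json; python3 go.py 450,-60,230 456.8,-186.5,130
```

```text
shift [-30, -364, 201] turn -0.0 rows>= 7 ->  [450.21, -59.58, 230.32, -0.59]
shift [70, -466, 277] turn -0.0 rows>= 3 ->  [456.62, -186.62, 130.32, -0.59]
```

drive_tool --pt "0.7 -30 -364 201 0 0 0" --pt "0.7 -30 -364 201 0 0 0" --pt "0.7 -30 -364 201 0 0 0" --pt "0.7 -30 -364 201 0 0 0" --pt "0.7 -30 -364 201 0 0 0" --pt "0.7 -30 -364 201 0 0 0" --pt "0.7 -30 -364 201 0 0 0" --pt "0.7 -30 -364 201 0 0 0"

```text
clock: 6.1
tcp_pos: [449.3, -61.5, 228.7]
eef_rot: [0.207, 0.677, -0.207, 0.675]
wrist_force: [-1.1, -0.3, -0.2]
width: 0.702
```

```bash
echo '[450.21,-59.58,230.32,-0.59]' > cmd.json; python3 go.py 456.8,-186.5,130 456.8,-186.5,44
python3 - <<'E'
from h import *
c=read_camera('top'); save(c,'top1'); 
cv2.imwrite('pics/dial1.png',cv2.resize(c['color'][196:234,116:160],(704,608),interpolation=cv2.INTER_NEAREST))
print(r.sense()['q'].round(2), r.sense()['tcp_pos'])
w=cloud(c);a=(w[...,0]>430)&(w[...,0]<540)&(w[...,1]>304)&(w[...,1]<412)
P=w[a&(w[...,2]>106)&(w[...,2]<125)];print(cv2.minAreaRect(P[:,:2].astype(np.float32)))
E
```

```text
shift [100, -102, 76] turn -0.0 rows>= 3 ->  [456.61, -186.62, 130.32, -0.59]
shift [186, -102, 76] turn -0.0 rows>= 2 ->  [456.61, -186.62, 44.32, -0.59]
[-0.36 -0.22  2.1   0.    1.26  0.23] [449.34149122 -60.15685711 228.60231935]
((486.70123291015625, 356.2727355957031), (55.26166534423828, 15.423744201660156), 55.45921325683594)
```

View pics/dial1.png

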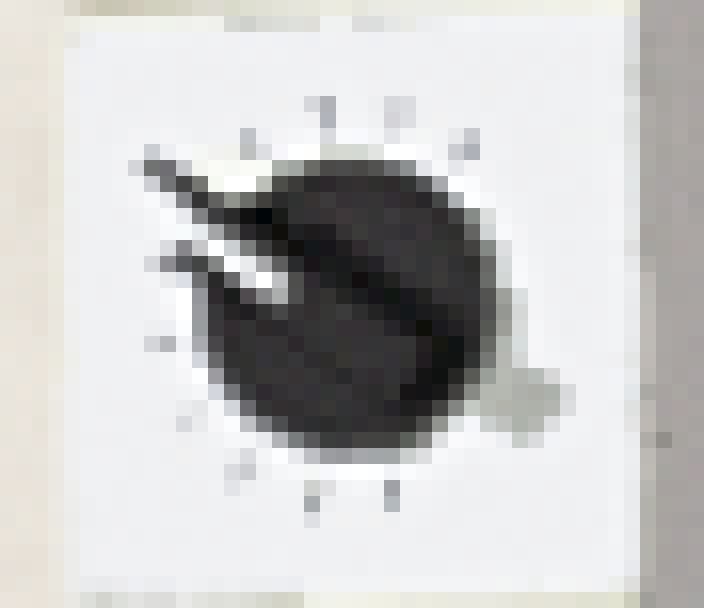

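The dial bar now lies at about 2.2 rad, with its pointer towards the long mark (the offset in the picture is the bar's height parallax). Next is the weight.

drive_tool --pt "0.7 100 -102 76 0 0 0" --pt "0.7 100 -102 76 0 0 0" --pt "0.7 100 -102 76 0 0 0" --pt "0.7 100 -102 76 0 0 0" --pt "0.7 130 -102 76 0 0 0" --pt "0.7 160 -102 76 0 0 0" --pt "0.7 180 -102 76 0 0 0" --pt "0.7 186 -102 76 0 0 0"

```text
clock: 7.15
tcp_pos: [456.3, -184.3, 43.5]
eef_rot: [0.205, 0.678, -0.204, 0.676]
wrist_force: [-0.1, 0.9, -0.4]
width: 0.702
```

drive_tool --pt "0.7 0 0 0 0 0 0" --pt "0 0 0 0 0 0 0" --pt "0 0 0 0 0 0 0" --pt "0 0 0 0 0 0 0" --pt "0 0 0 0 0 0 0" --pt "0 0 0 0 0 0 0" --pt "0 -15 0 0 0 0 0" --pt "0 -30 0 0 0 0 0" --newtons 90

```text
clock: 8.15
tcp_pos: [454.8, -185.6, 73.2]
eef_rot: [0.206, 0.678, -0.205, 0.675]
wrist_force: [0.0, -0.2, -7.5]
width: 0.324
```

```bash
echo '[456.61,-186.62,74.32,-0.59]' > cmd.json; python3 go.py  456.6,-186.6,180 489,-73,180
```

```text
shift [-106, 0, 0] turn -0.0 rows>= 2 ->  [456.61, -186.62, 180.32, -0.59]
shift [-106, 112, -36] turn -0.0 rows>= 2 ->  [489.01, -73.53, 180.32, -0.59]
```

drive_tool --pt "0 -40 0 0 0 0 0" --pt "0 -80 0 0 0 0 0" --pt "0 -106 0 0 0 0 0" --pt "0 -106 40 -12 0 0 0" --pt "0 -106 80 -24 0 0 0" --pt "0 -106 112 -36 0 0 0" --pt "0 -106 112 -36 0 0 0" --pt "0 -106 112 -36 0 0 0"

```text
clock: 9.15
tcp_pos: [488.3, -73.5, 179.9]
eef_rot: [0.205, 0.677, -0.206, 0.676]
wrist_force: [-0.6, -0.2, -8.1]
width: 0.324
```

Run:
```python
from h import *
s=r.sense();print(s['tcp_pos'],s['q'].round(2),s['wrist_force'])
for n in('top','side'):
    c=read_camera(n); save(c,n+'2')
    im=c['color'][110:260,230:420] if n=='top' else c['color'][110:320,170:420]
    cv2.imwrite('pics/%s2z.png'%n,cv2.resize(im,None,fx=3,fy=3,interpolation=cv2.INTER_CUBIC) if n=='top' else cv2.resize(im,None,fx=2.8,fy=2.8,interpolation=cv2.INTER_CUBIC))
```

```text
[488.27131426 -73.48219903 179.86786867] [-0.35 -0.07  2.06 -0.    1.15  0.23] [-0.63632209 -0.21062118 -8.08205384]
```

View pics/side2z.png

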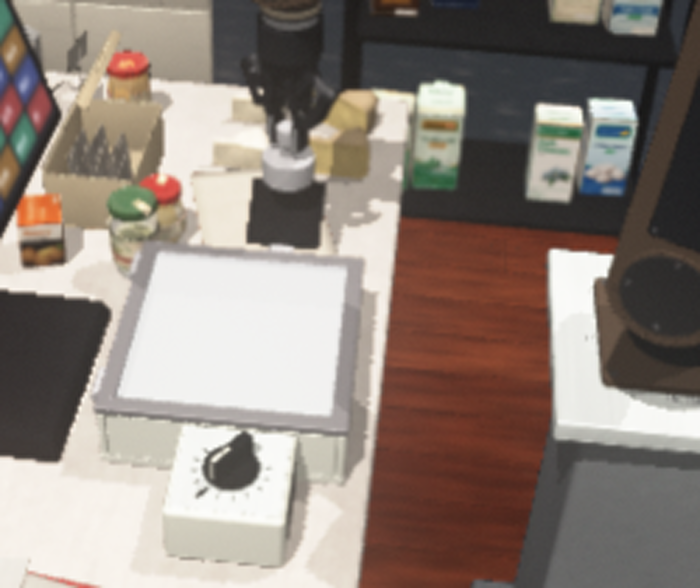

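drive_tool --pt "0 10 0 0 0 0 0" --pt "0 18 0 0 0 0 0" --pt "0 25 0 0 0 0 0" --pt "0 32 0 0 0 0 0" --pt "0 38 0 0 0 0 0" --pt "0 44 0 0 0 0 0" --pt "0 50 0 0 0 0 0" --pt "0 50 0 0 0 0 0"

```text
clock: 10.25
tcp_pos: [488.7, -73.2, 129.5]
eef_rot: [0.206, 0.677, -0.205, 0.676]
wrist_force: [0.5, -0.7, -4.6]
width: 0.328
```

drive_tool --pt "0 6 0 0 0 0 0" --pt "0 12 0 0 0 0 0" --pt "0 18 0 0 0 0 0" --pt "0 24 0 0 0 0 0" --pt "0 30 0 0 0 0 0" --pt "0 35 0 0 0 0 0" --pt "0 38 0 0 0 0 0" --pt "0 38 0 0 0 0 0"

```text
clock: 11.25
tcp_pos: [488.7, -73.5, 94.8]
eef_rot: [0.205, 0.678, -0.206, 0.675]
wrist_force: [-8.1, -0.1, 11.5]
width: 0.321
```

```bash
echo '[489.01,-73.53,92.32,-0.59]' > cmd.json
python3 - <<'E'
from h import *
s=r.sense();print(s['tcp_pos'],s['wrist_force'],s['moment'])
for n in('top','side'):
    c=read_camera(n); save(c,n+'3')
    im=c['color'][110:320,170:420]
    cv2.imwrite('pics/%s3z.png'%n,cv2.resize(im,None,fx=2.8,fy=2.8,interpolation=cv2.INTER_CUBIC))
E
```

```text
[488.73100367 -73.52183854  94.77977882] [-8.0850149  -0.07872902 11.46760222] [0.01323205 1.3870459  0.01099205]
```

View pics/side3z.png

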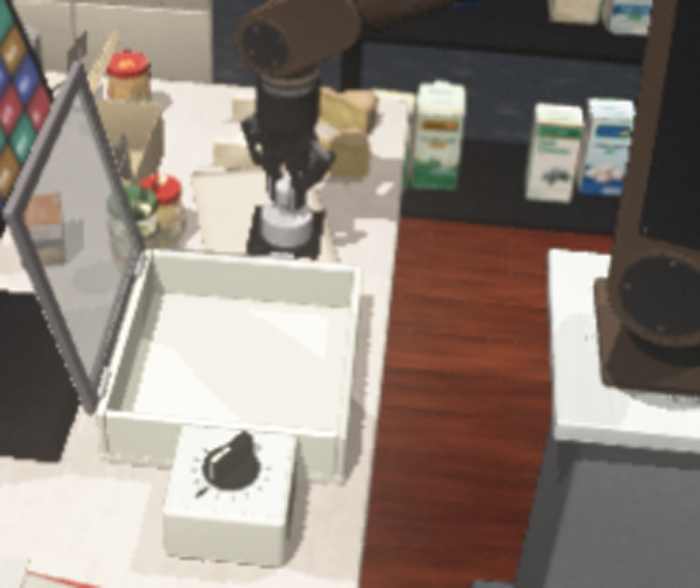

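Run:
```python
from h import *
c=read_camera('side'); cv2.imwrite('pics/s3zz.png',cv2.resize(c['color'][165:215,240:310],None,fx=10,fy=10,interpolation=cv2.INTER_CUBIC))
c=read_camera('top'); cv2.imwrite('pics/t3zz.png',cv2.resize(c['color'][180:245,245:310],None,fx=9,fy=9,interpolation=cv2.INTER_CUBIC))
w=cloud(c); b=(c['color'].max(-1)<70)&(w[...,0]>420)&(w[...,0]<560)&(w[...,1]>-140)&(w[...,1]<-20)
P=w[b&(w[...,2]>40)&(w[...,2]<65)]; print(len(P),P.mean(0),P.min(0),P.max(0))
```

```text
34 [468.7966649  -55.71758735  50.73565364] [445.05451131 -92.51044937  45.67147614] [529.21096489 -33.02215248  56.57710862]
```

View pics/s3zz.png

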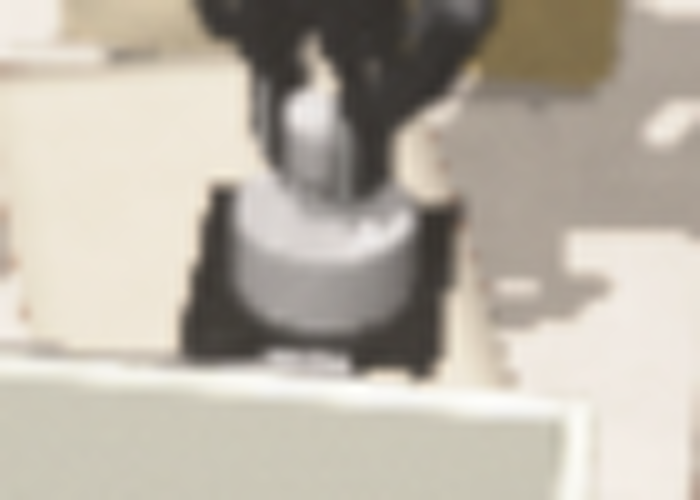

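View pics/t3zz.png

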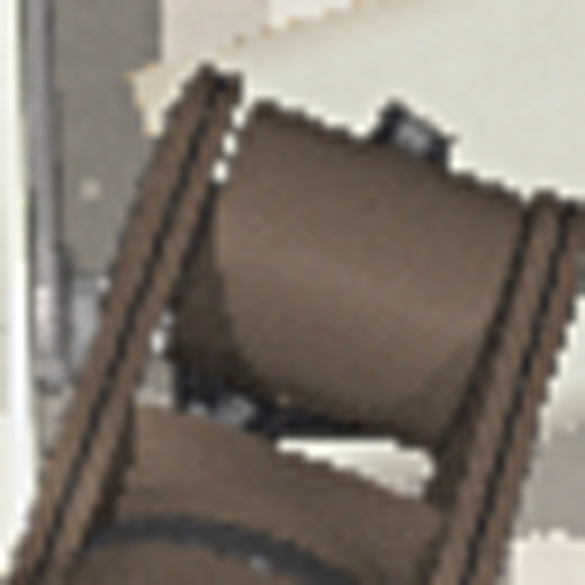

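drive_tool --pt "0 -2 0 0 0 0 0" --pt "0 -2 0 0 0 0 0" --pt "0.7 -2 0 0 0 0 0" --pt "0.7 -2 0 0 0 0 0" --pt "0.7 -2 0 0 0 0 0" --pt "0.7 -2 0 0 0 0 0" --pt "0.7 -2 0 0 0 0 0" --pt "0.7 -2 0 0 0 0 0"

```text
clock: 12.45
tcp_pos: [489.0, -73.5, 94.3]
eef_rot: [0.206, 0.677, -0.206, 0.677]
wrist_force: [0.1, -0.2, 0.3]
width: 0.702
```

```bash
echo '[489.01,-73.53,94.32,-0.59]' > cmd.json; python3 go.py 489,-73.5,220
python3 - <<'E'
from h import *
c=read_camera('side'); cv2.imwrite('pics/s4.png',cv2.resize(c['color'][110:320,170:420],None,fx=2.8,fy=2.8,interpolation=cv2.INTER_CUBIC))
E
```

```text
shift [-126, 0, 0] turn -0.0 rows>= 3 ->  [489.01, -73.53, 220.32, -0.59]
```

View pics/s4.png

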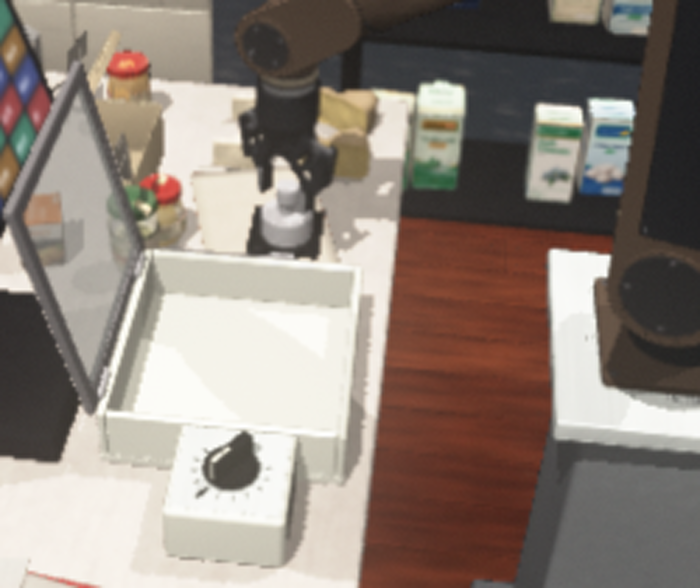

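drive_tool --pt "0.8 -30 0 0 0 0 0" --pt "0.8 -60 0 0 0 0 0" --pt "0.8 -90 0 0 0 0 0" --pt "0.8 -126 0 0 0 0 0" --pt "0.8 -126 0 0 0 0 0" --pt "0.8 -126 0 0 0 0 0" --pt "0.8 -126 0 0 0 0 0" --pt "0.8 -126 0 0 0 0 0"

```text
clock: 13.5
tcp_pos: [488.4, -73.3, 218.9]
eef_rot: [0.206, 0.677, -0.206, 0.676]
wrist_force: [-0.5, 0.2, -0.3]
width: 0.799
```

```bash
python3 go.py 436,-293,130,-1.376
python3 - <<'E'
from tri import *
for n in('top','side'):
    c=read_camera(n); save(c,n+'5'); wedges(c,B)
E
```

```text
shift [90, -212, 78] turn 0.79 rows>= 4 ->  [435.87, -293.09, 130.32, -1.38]
n 253 z 39.4 tip [ 625.7 -274.8] base [ 541.4 -301.4] len 88.4 basew 61.7 mid [ 583.6 -288.1] dir 0.306 centroid [ 569.4 -292.3]
n 262 z 39.8 tip [ 617.3 -396.9] base [ 532.7 -417.8] len 87.2 basew 64.9 mid [ 575.  -407.3] dir 0.242 centroid [ 562.1 -410.2]
n 270 z 55.5 tip [ 498.3 -280.6] base [ 401.  -299.1] len 99.1 basew 56.5 mid [ 449.7 -289.8] dir 0.188 centroid [ 434.8 -292.2]
n 297 z 55.2 tip [ 499.2 -422.7] base [ 400.1 -395.3] len 102.8 basew 60.8 mid [ 449.6 -409. ] dir -0.269 centroid [ 432.9 -403.2]
n 127 z 39.5 tip [ 622.6 -279.9] base [ 539.5 -300.7] len 85.7 basew 81.5 mid [ 581.1 -290.3] dir 0.245 centroid [ 571.1 -289.4]
n 78 z 38.6 tip [ 621.7 -399.8] base [ 530.9 -419.3] len 92.8 basew 76.3 mid [ 576.3 -409.5] dir 0.211 centroid [ 564.1 -406. ]
n 141 z 55.6 tip [ 504.  -279.1] base [ 400.  -299.5] len 105.9 basew 69.9 mid [ 452.  -289.3] dir 0.194 centroid [ 437.7 -290.7]
n 94 z 56.3 tip [ 497.3 -426.9] base [ 398.2 -395.1] len 104.0 basew 62.2 mid [ 447.8 -411. ] dir -0.31 centroid [ 425.3 -398.2]
```

View pics/top5.png

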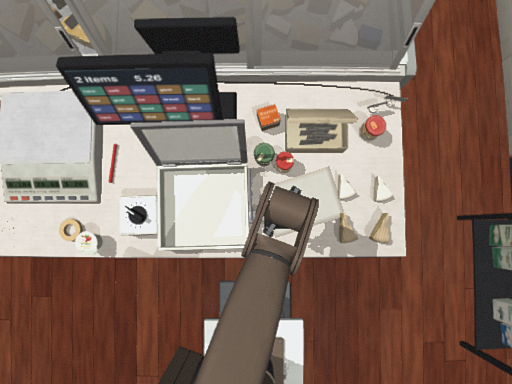

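drive_tool --pt "0.8 0 -53 20 0.18 0 0" --pt "0.8 20 -106 39 0.36 0 0" --pt "0.8 50 -160 59 0.54 0 0" --pt "0.8 90 -212 78 0.7 0 0" --pt "0.8 90 -212 78 0.79 0 0" --pt "0.8 90 -212 78 0.79 0 0" --pt "0.8 130 -212 78 0.79 0 0" --pt "0.8 170 -212 78 0.79 0 0"

```text
clock: 14.6
tcp_pos: [437.2, -293.2, 51.0]
eef_rot: [0.449, 0.545, -0.449, 0.547]
wrist_force: [-0.7, -0.4, 0.1]
width: 0.798
```

```bash
echo '[435.87,-293.09,50.32,-1.38]'>cmd.json; python3 go.py 436,-293,9 436,-293,150
python3 - <<'E'
from tri import *
print(r.sense()['tcp_pos'],r.sense()['wrist_force'])
c=read_camera('side'); cv2.imwrite('pics/s6.png',cv2.resize(c['color'][110:260,220:370],None,fx=4,fy=4,interpolation=cv2.INTER_CUBIC))
E
```

```text
shift [41, 0, 0] turn -0.0 rows>= 1 ->  [435.87, -293.09, 9.32, -1.38]
shift [-100, 0, 0] turn -0.0 rows>= 3 ->  [435.87, -293.09, 150.32, -1.38]
[ 437.23866683 -293.24509691   51.03584904] [-0.68368338 -0.35677561  0.0826302 ]
```

View pics/s6.png

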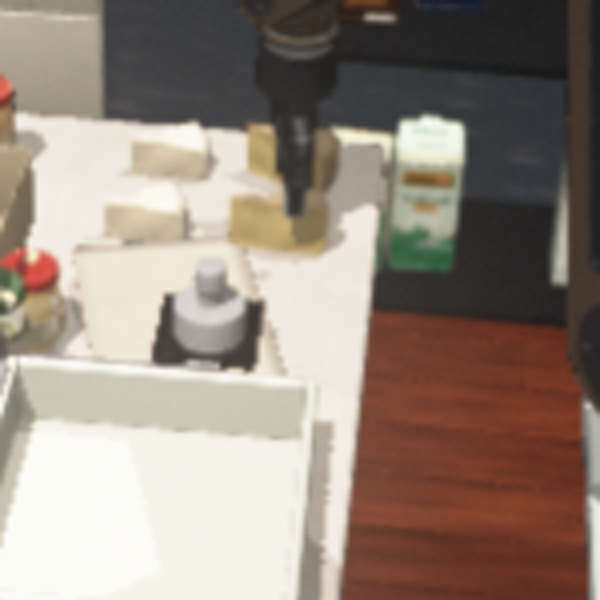

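drive_tool --pt "0.8 20 0 0 0 0 0" --pt "0.8 41 0 0 0 0 0" --pt "0.8 41 0 0 0 0 0" --pt "0 41 0 0 0 0 0" --pt "0 41 0 0 0 0 0" --pt "0 41 0 0 0 0 0" --pt "0 41 0 0 0 0 0" --pt "0 41 0 0 0 0 0" --newtons 60

```text
clock: 15.65
tcp_pos: [437.1, -294.1, 11.6]
eef_rot: [0.45, 0.544, -0.45, 0.547]
wrist_force: [-0.8, 0.5, 6.2]
width: 0.478
```

drive_tool --pt "0 -20 0 0 0 0 0" --pt "0 -50 0 0 0 0 0" --pt "0 -90 0 0 0 0 0" --pt "0 -130 0 0 0 0 0" --pt "0 -171 0 0 0 0 0" --pt "0 -171 0 0 0 0 0" --pt "0 -171 0 0 0 0 0" --pt "0 -171 0 0 0 0 0"

```text
clock: 16.65
tcp_pos: [434.9, -292.1, 178.1]
eef_rot: [0.45, 0.547, -0.45, 0.544]
wrist_force: [-0.3, 0.3, -1.9]
width: 0.479
```

```bash
echo '[435.87,-293.09,180.32,-1.38]'>cmd.json
python3 - <<'E'
from tri import *
print(r.sense()['tcp_pos'],r.sense()['wrist_force'],r.sense()['q'].round(2))
c=read_camera('side'); save(c,'side7')
E
O=-n python3 go.py 436,80,200,-1.376 436,80,26,-1.376
```

```text
[ 434.88976048 -292.10416524  178.12022736] [-0.30043561  0.25411403 -1.9321298 ] [-0.79  0.01  1.99 -0.    1.15  0.59]
shift [-20, 71, -366] turn -0.0 rows>= 6 ->  [436.17, 79.73, 200.32, -1.38]
shift [154, 71, -366] turn -0.0 rows>= 3 ->  [436.17, 79.73, 26.32, -1.38]
```

View pics/side7.png

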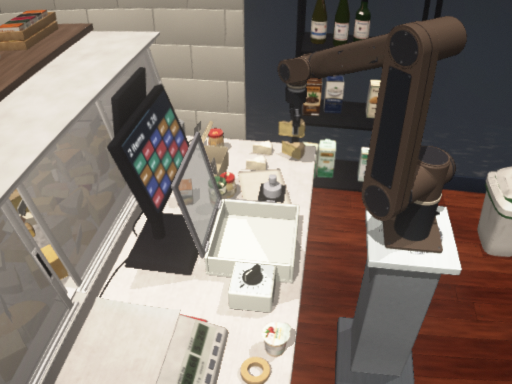

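```bash
python3 go.py 446,85,190 ; python3 go.py 446,85,29
```

```text
shift [-10, 82, -369] turn -0.0 rows>= 7 ->  [446.4, 84.76, 190.32, -1.38]
shift [161, 0, 0] turn -0.0 rows>= 3 ->  [446.4, 84.76, 29.32, -1.38]
```

drive_tool --pt "0 -10 10 -50 0 0 0" --pt "0 -10 20 -105 0 0 0" --pt "0 -10 33 -160 0 0 0" --pt "0 -10 46 -215 0 0 0" --pt "0 -10 58 -270 0 0 0" --pt "0 -10 70 -325 0 0 0" --pt "0 -10 82 -369 0 0 0" --pt "0 -10 82 -369 0 0 0"

```text
clock: 17.7
tcp_pos: [445.5, 87.4, 189.1]
eef_rot: [0.448, 0.547, -0.449, 0.546]
wrist_force: [0.2, 0.2, -1.1]
width: 0.474
```

drive_tool --pt "0 30 0 0 0 0 0" --pt "0 65 0 0 0 0 0" --pt "0 95 0 0 0 0 0" --pt "0 120 0 0 0 0 0" --pt "0 140 0 0 0 0 0" --pt "0 150 0 0 0 0 0" --pt "0 158 0 0 0 0 0" --pt "0 161 0 0 0 0 0"

```text
clock: 18.7
tcp_pos: [446.5, 84.6, 29.2]
eef_rot: [0.45, 0.545, -0.45, 0.545]
wrist_force: [-0.1, -0.2, -0.7]
width: 0.475
```

Run:
```python
from tri import *
print(r.sense()['tcp_pos'],r.sense()['wrist_force'],r.sense()['width'])
c=read_camera('side'); cv2.imwrite('pics/s8.png',cv2.resize(c['color'][130:300,170:340],None,fx=3.5,fy=3.5,interpolation=cv2.INTER_CUBIC))
```

```text
[446.52515698  84.56541241  29.19933485] [-0.14719137 -0.15232614 -0.70411926] 0.4749554285177499
```

View pics/s8.png

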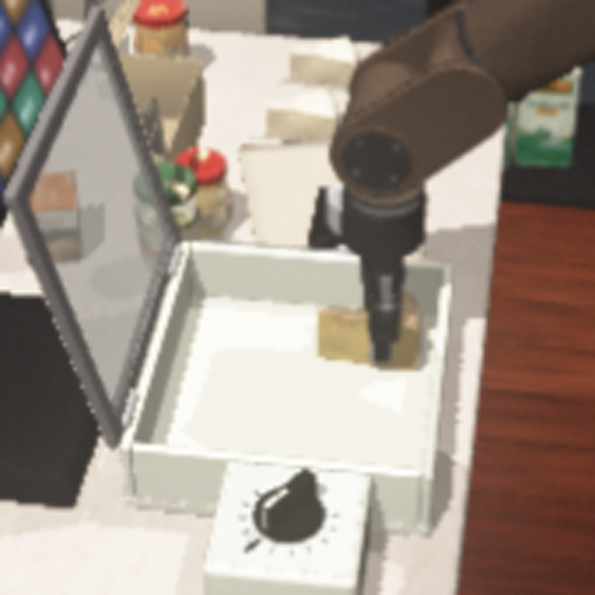

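drive_tool --pt "0.7 0 0 0 0 0 0" --pt "0.7 0 0 0 0 0 0" --pt "0.7 0 0 0 0 0 0" --pt "0.7 -20 0 0 0 0 0" --pt "0.7 -60 0 0 0 0 0" --pt "0.7 -110 0 0 0 0 0" --pt "0.7 -171 0 0 0 0 0" --pt "0.7 -171 0 0 0 0 0"

```text
clock: 19.75
tcp_pos: [450.1, 84.8, 206.9]
eef_rot: [0.453, 0.542, -0.447, 0.549]
wrist_force: [0.2, 0.5, -0.5]
width: 0.702
```

```bash
echo '[446.4, 84.76, 200.32, -1.38]'>cmd.json; python3 go.py 435,-405,200,-1.836
python3 - <<'E'
from tri import *
for n in('top','side'):
    c=read_camera(n); save(c,n+'9'); wedges(c,B[3:]+[B[0],B[1]])
E
```

```text
shift [0, -104, 479] turn 0.46 rows>= 8 ->  [435.13, -405.27, 200.32, -1.84]
n 291 z 55.3 tip [ 500.1 -422.5] base [ 400.  -395.8] len 103.6 basew 59.8 mid [ 450.1 -409.1] dir -0.261 centroid [ 433.1 -403.3]
n 253 z 39.9 tip [ 623.7 -275.9] base [ 541.1 -300.5] len 86.2 basew 63.7 mid [ 582.4 -288.2] dir 0.289 centroid [ 569.1 -292.3]
n 260 z 40.0 tip [ 616.  -396.8] base [ 532.8 -418.4] len 86.0 basew 66.5 mid [ 574.4 -407.6] dir 0.254 centroid [ 562.4 -410.2]
n 70 z 54.9 tip [ 415.1 -348.7] base [ 425.3 -425. ] len 77.0 basew 70.1 mid [ 420.2 -386.9] dir 1.705 centroid [ 418.  -396.6]
n 128 z 39.3 tip [ 623.8 -278.3] base [ 539.6 -301.9] len 87.4 basew 71.2 mid [ 581.7 -290.1] dir 0.274 centroid [ 570.8 -289.1]
n 79 z 40.7 tip [ 623.3 -396.5] base [ 551.5 -416.6] len 74.6 basew 55.9 mid [ 587.4 -406.6] dir 0.273 centroid [ 572.9 -407. ]
```

View pics/side9.png

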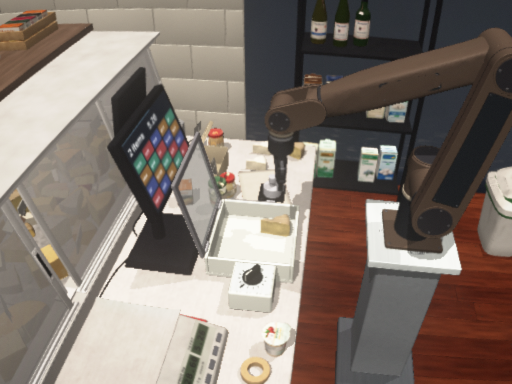

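drive_tool --pt "0.8 0 -13 60 0.06 0 0" --pt "0.8 0 -26 120 0.12 0 0" --pt "0.8 0 -39 180 0.18 0 0" --pt "0.8 0 -52 240 0.24 0 0" --pt "0.8 0 -65 300 0.3 0 0" --pt "0.8 0 -78 360 0.36 0 0" --pt "0.8 0 -91 420 0.42 0 0" --pt "0.8 0 -104 479 0.46 0 0"

```text
clock: 20.85
tcp_pos: [434.0, -406.3, 197.4]
eef_rot: [0.563, 0.429, -0.563, 0.426]
wrist_force: [0.8, 1.0, -0.5]
width: 0.803
```

drive_tool --pt "0.8 30 0 0 0 0 0" --pt "0.8 70 0 0 0 0 0" --pt "0.8 110 0 0 0 0 0" --pt "0.8 140 0 0 0 0 0" --pt "0.8 150 0 0 0 0 0" --pt "0.8 150 0 0 0 0 0" --pt "0.8 150 0 0 0 0 0" --pt "0.8 150 0 0 0 0 0"

```text
clock: 21.85
tcp_pos: [435.8, -406.1, 52.0]
eef_rot: [0.563, 0.427, -0.563, 0.429]
wrist_force: [-0.9, 0.2, -0.7]
width: 0.8
```

Run:
```python
from tri import *
print(r.sense()['tcp_pos'],r.sense()['wrist_force'],r.sense()['width'])
c=read_camera('side'); cv2.imwrite('pics/s10.png',cv2.resize(c['color'][110:260,220:370],None,fx=4,fy=4,interpolation=cv2.INTER_CUBIC))
```

```text
[ 435.84074674 -406.09826852   51.95021046] [-0.90020962  0.16774315 -0.7358645 ] 0.7998234263456707
```

View pics/s10.png

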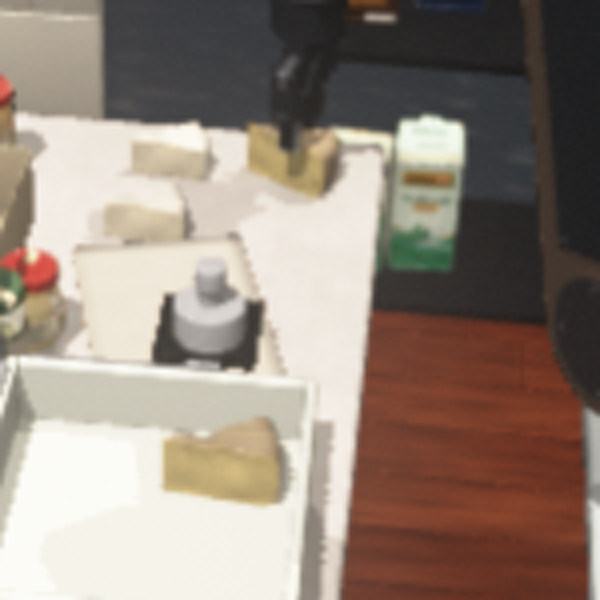

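Cheese B is straddled, and the first cheese lies flat in the tub.

drive_tool --pt "0.8 20 0 0 0 0 0" --pt "0.8 41 0 0 0 0 0" --pt "0.8 41 0 0 0 0 0" --pt "0 41 0 0 0 0 0" --pt "0 41 0 0 0 0 0" --pt "0 41 0 0 0 0 0" --pt "0 41 0 0 0 0 0" --pt "0 41 0 0 0 0 0" --newtons 60

```text
clock: 22.9
tcp_pos: [435.5, -405.7, 10.0]
eef_rot: [-0.563, -0.428, 0.563, -0.429]
wrist_force: [0.3, -0.7, 1.6]
width: 0.484
```

drive_tool --pt "0 -20 0 0 0 0 0" --pt "0 -50 0 0 0 0 0" --pt "0 -90 0 0 0 0 0" --pt "0 -130 0 0 0 0 0" --pt "0 -150 0 0 0 0 0" --pt "0 -150 0 0 0 0 0" --pt "0 -150 0 0 0 0 0" --pt "0 -150 0 0 0 0 0"

```text
clock: 23.9
tcp_pos: [434.3, -404.2, 156.9]
eef_rot: [0.563, 0.43, -0.563, 0.427]
wrist_force: [0.9, -0.4, -2.0]
width: 0.489
```

```bash
python3 - <<'E'
from tri import *
print(r.sense()['tcp_pos'],r.sense()['wrist_force'],r.sense()['q'].round(2))
E
echo '[435.13, -405.27, 200.32, -1.84]'>cmd.json
O=-n python3 go.py  446,0,200,-1.37 446,205,200,-1.376
```

```text
[ 434.30109549 -404.2269861   156.92409991] [ 0.93736138 -0.35455056 -1.98080549] [-0.92  0.18  1.84  0.    1.12  0.92]
shift [0, -97, -394] turn -0.47 rows>= 7 ->  [446.41, 0.34, 200.32, -1.37]
shift [0, -152, -591] turn -0.46 rows>= 4 ->  [445.79, 204.87, 200.32, -1.38]
```

```bash
echo '[435.13, -405.27, 159.32, -1.84]'>cmd.json
python3 go.py  446,0,205,-1.57; python3 go.py 446,208,190,-1.57; python3 go.py 446,208,29
```

```text
shift [-46, -97, -394] turn -0.27 rows>= 7 ->  [446.41, 0.34, 205.32, -1.57]
shift [15, 0, -208] turn -0.0 rows>= 4 ->  [446.25, 208.34, 190.32, -1.57]
shift [161, 0, 0] turn -0.0 rows>= 3 ->  [446.25, 208.34, 29.32, -1.57]
```

drive_tool --pt "0 -30 -10 -40 -0.05 0 0" --pt "0 -46 -24 -98 -0.1 0 0" --pt "0 -46 -38 -156 -0.15 0 0" --pt "0 -46 -53 -214 -0.2 0 0" --pt "0 -46 -67 -272 -0.25 0 0" --pt "0 -46 -82 -330 -0.27 0 0" --pt "0 -46 -97 -394 -0.27 0 0" --pt "0 -46 -97 -394 -0.27 0 0"

```text
clock: 24.9
tcp_pos: [445.3, 4.1, 204.0]
eef_rot: [0.498, 0.503, -0.498, 0.501]
wrist_force: [-0.4, -0.5, -2.7]
width: 0.488
```

drive_tool --pt "0 5 0 -50 0 0 0" --pt "0 10 0 -105 0 0 0" --pt "0 15 0 -160 0 0 0" --pt "0 15 0 -208 0 0 0" --pt "0 15 0 -208 0 0 0" --pt "0 30 0 -208 0 0 0" --pt "0 50 0 -208 0 0 0" --pt "0 70 0 -208 0 0 0"

```text
clock: 25.9
tcp_pos: [446.0, 206.4, 133.3]
eef_rot: [-0.5, -0.5, 0.501, -0.499]
wrist_force: [-0.9, 0.0, -1.8]
width: 0.483
```

drive_tool --pt "0 25 0 0 0 0 0" --pt "0 50 0 0 0 0 0" --pt "0 75 0 0 0 0 0" --pt "0 90 0 0 0 0 0" --pt "0 100 0 0 0 0 0" --pt "0 106 0 0 0 0 0" --pt "0 107 0 0 0 0 0" --pt "0 107 0 0 0 0 0"

```text
clock: 26.9
tcp_pos: [446.8, 208.5, 28.9]
eef_rot: [0.5, 0.5, -0.499, 0.5]
wrist_force: [-0.6, 0.6, -1.3]
width: 0.486
```

Run:
```python
from tri import *
print(r.sense()['tcp_pos'],r.sense()['wrist_force'],r.sense()['width'])
c=read_camera('side'); cv2.imwrite('pics/s11.png',cv2.resize(c['color'][130:300,170:340],None,fx=3.5,fy=3.5,interpolation=cv2.INTER_CUBIC))
```

```text
[446.76704419 208.53497414  28.90686343] [-0.59041736  0.56411983 -1.28447169] 0.48576919413912
```

View pics/s11.png

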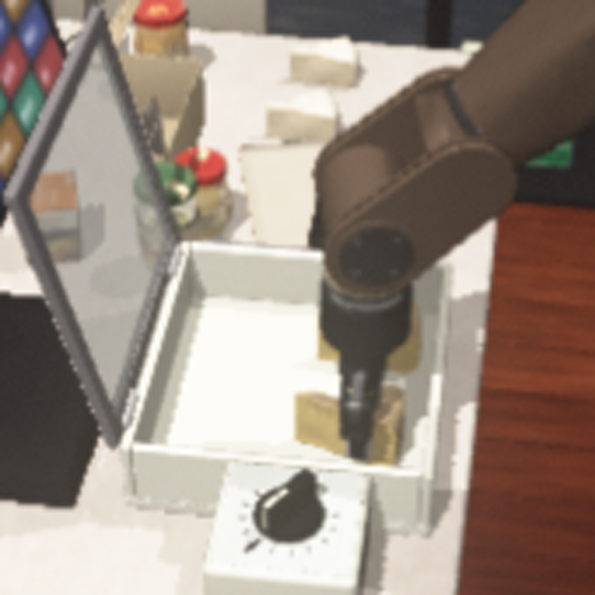

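drive_tool --pt "0 3 0 0 0 0 0" --pt "0.7 3 0 0 0 0 0" --pt "0.7 3 0 0 0 0 0" --pt "0.7 3 0 0 0 0 0" --pt "0.7 -20 0 0 0 0 0" --pt "0.7 -60 0 0 0 0 0" --pt "0.7 -110 0 0 0 0 0" --pt "0.7 -171 0 0 0 0 0"

```text
clock: 27.95
tcp_pos: [445.3, 208.1, 200.0]
eef_rot: [0.499, 0.501, -0.501, 0.5]
wrist_force: [1.6, 0.7, 0.1]
width: 0.699
```

```bash
echo '[446.25, 208.34, 200.32, -1.57]'>cmd.json
python3 go.py  572.7,-291.4,200,-1.29
python3 - <<'E'
from tri import *
for n in('top','side'):
    c=read_camera(n); save(c,n+'12'); wedges(c,B[:2])
cv2.imwrite('pics/s12.png',cv2.resize(c['color'][130:300,170:340],None,fx=3.5,fy=3.5,interpolation=cv2.INTER_CUBIC))
E
```

```text
shift [0, 126, 500] turn -0.28 rows>= 9 ->  [572.65, -291.56, 200.32, -1.29]
n 253 z 39.6 tip [ 623.4 -276.3] base [ 540.1 -300.2] len 86.7 basew 63.8 mid [ 581.7 -288.2] dir 0.28 centroid [ 568.9 -292.4]
n 258 z 39.8 tip [ 616.5 -396.8] base [ 532.5 -417.3] len 86.5 basew 65.6 mid [ 574.5 -407.1] dir 0.239 centroid [ 562.6 -410.3]
n 80 z 39.8 tip [ 631.4 -271.7] base [ 560.8 -302.6] len 77.1 basew 59.8 mid [ 596.1 -287.1] dir 0.413 centroid [ 583.6 -287.7]
n 43 z 38.0 tip [ 619.5 -398.6] base [ 571.3 -409.3] len 49.4 basew 45.8 mid [ 595.4 -403.9] dir 0.219 centroid [ 587.9 -404.6]
```

View pics/s12.png

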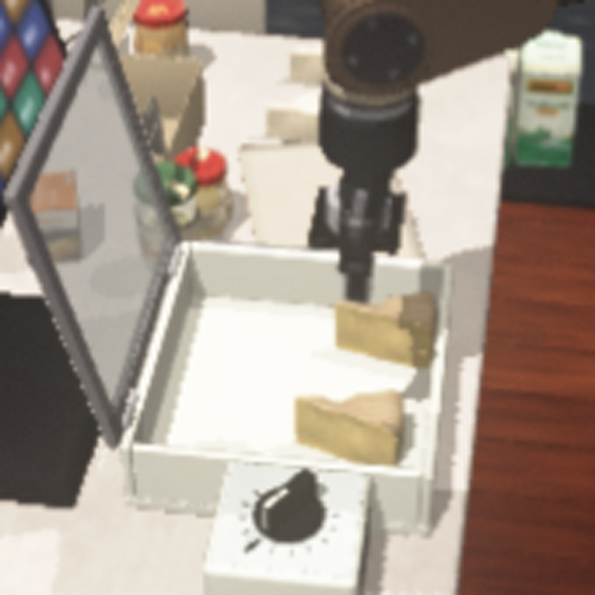

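drive_tool --pt "0.8 0 15 60 0 0 0" --pt "0.8 0 30 120 -0.05 0 0" --pt "0.8 0 45 180 -0.1 0 0" --pt "0.8 0 60 240 -0.15 0 0" --pt "0.8 0 75 300 -0.2 0 0" --pt "0.8 0 90 360 -0.25 0 0" --pt "0.8 0 106 420 -0.28 0 0" --pt "0.8 0 120 475 -0.28 0 0"

```text
clock: 29.05
tcp_pos: [566.8, -268.8, 198.8]
eef_rot: [0.425, 0.565, -0.425, 0.565]
wrist_force: [1.5, 0.3, -0.1]
width: 0.799
```

drive_tool --pt "0.8 20 -1 26 0 0 0" --pt "0.8 60 -1 26 0 0 0" --pt "0.8 100 -1 26 0 0 0" --pt "0.8 130 -1 26 0 0 0" --pt "0.8 150 -1 26 0 0 0" --pt "0.8 150 -1 26 0 0 0" --pt "0.8 150 -1 26 0 0 0" --pt "0.8 150 -1 26 0 0 0"

```text
clock: 30.05
tcp_pos: [574.0, -292.5, 51.3]
eef_rot: [0.425, 0.564, -0.425, 0.566]
wrist_force: [0.2, 0.6, -0.6]
width: 0.8
```

Run:
```python
from tri import *
print(r.sense()['tcp_pos'],r.sense()['wrist_force'],r.sense()['width'])
c=read_camera('side'); cv2.imwrite('pics/s13.png',cv2.resize(c['color'][110:260,220:370],None,fx=4,fy=4,interpolation=cv2.INTER_CUBIC)); wedges(c,B[:2])
```

```text
[ 574.01172827 -292.54436459   51.32303096] [ 0.1794381   0.58490732 -0.6211312 ] 0.8000000493390377
n 94 z 38.6 tip [ 635.6 -274.5] base [ 539.6 -301.6] len 99.8 basew 74.1 mid [ 587.6 -288.1] dir 0.275 centroid [ 570.2 -286.4]
n 69 z 40.6 tip [ 612.3 -395.4] base [ 533.9 -422.6] len 83.0 basew 84.2 mid [ 573.1 -409. ] dir 0.335 centroid [ 552.1 -412.2]
```

View pics/s13.png

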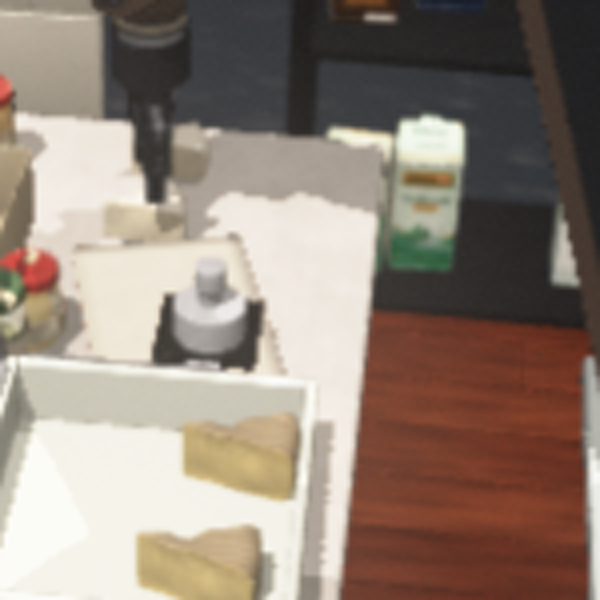

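drive_tool --pt "0.8 20 0 0 0 0 0" --pt "0.8 43 0 0 0 0 0" --pt "0.8 43 0 0 0 0 0" --pt "0 43 0 0 0 0 0" --pt "0 43 0 0 0 0 0" --pt "0 43 0 0 0 0 0" --pt "0 43 0 0 0 0 0" --pt "0 43 0 0 0 0 0" --newtons 60

```text
clock: 31.1
tcp_pos: [573.2, -292.1, 6.9]
eef_rot: [0.425, 0.565, -0.425, 0.565]
wrist_force: [-0.0, -0.0, 1.2]
width: 0.499
```

drive_tool --pt "0 -20 0 0 0 0 0" --pt "0 -50 0 0 0 0 0" --pt "0 -90 0 0 0 0 0" --pt "0 -130 0 0 0 0 0" --pt "0 -190 0 0 0 0 0" --pt "0 -190 0 0 0 0 0" --pt "0 -190 0 0 0 0 0" --pt "0 -190 0 0 0 0 0"

```text
clock: 32.1
tcp_pos: [571.7, -291.0, 194.0]
eef_rot: [0.425, 0.567, -0.425, 0.563]
wrist_force: [1.4, -0.7, -1.2]
width: 0.497
```

```bash
echo '[572.65, -291.56, 197.32, -1.29]'>cmd.json
python3 - <<'E'
from tri import *
print(r.sense()['tcp_pos'],r.sense()['wrist_force'],r.sense()['width'])
c=read_camera('side'); cv2.imwrite('pics/s14.png',cv2.resize(c['color'][70:320,170:420],None,fx=2.4,fy=2.4,interpolation=cv2.INTER_CUBIC))
c=read_camera('top'); wedges(c,[(385,530,25,145,70),(385,530,150,290,70)])
comps(c,lo=40,hi=77,xr=(393,635),yr=(28,282))
E
python3 go.py 553,85,197,-1.57; python3 go.py 553,85,28
```

```text
[ 571.67895579 -290.98103146  193.98624885] [ 1.39091281 -0.68523268 -1.2323827 ] 0.4974420585916969
n 402 z 71.8 tip [565.1  25.2] base [385.4  87.7] len 190.3 basew 124.9 mid [475.3  56.5] dir -0.335 centroid [420.9  76.2]
n 498 z 71.4 tip [623.3 289.7] base [385.  208.6] len 251.7 basew 163.0 mid [504.1 249.1] dir 0.328 centroid [441.3 232.3]
px [163, 167, 60, 4, 113] ztop 74.6 topc [632.7 191.4] ext [629.  97.  40.] [635. 282.  77.] rect [array([633. , 188.6]), array([  3.1, 182.7]), np.float64(0.4)]
px [176, 209, 19, 31, 338] ztop 73.1 topc [445.6 212. ] ext [411. 186.  40.] [504. 239.  77.] rect [array([453.4, 220.9]), array([92.4, 50.1]), np.float64(14.6)]
px [221, 214, 19, 32, 318] ztop 73.9 topc [428.6  76. ] ext [393.  44.  40.] [488.  99.  77.] rect [array([432.9,  84.3]), array([100.5,  50.6]), np.float64(19.4)]
shift [0, 85, -367] turn 0.28 rows>= 7 ->  [552.62, 84.62, 197.32, -1.57]
shift [169, 0, 0] turn -0.0 rows>= 3 ->  [552.62, 84.62, 28.32, -1.57]
```

View pics/s14.png

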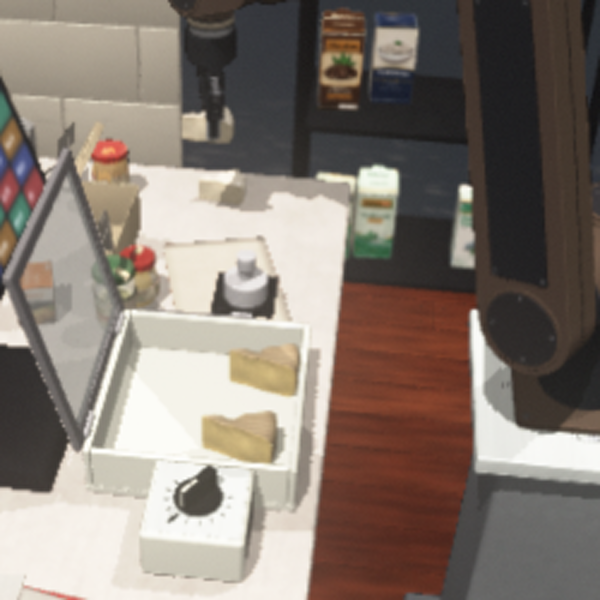

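drive_tool --pt "0 0 12 -54 0.04 0 0" --pt "0 0 25 -108 0.08 0 0" --pt "0 0 37 -160 0.12 0 0" --pt "0 0 50 -214 0.16 0 0" --pt "0 0 62 -267 0.2 0 0" --pt "0 0 75 -320 0.24 0 0" --pt "0 0 85 -367 0.28 0 0" --pt "0 0 85 -367 0.28 0 0"

```text
clock: 33.2
tcp_pos: [551.7, 87.3, 195.1]
eef_rot: [0.498, 0.502, -0.499, 0.501]
wrist_force: [0.9, -0.3, -0.7]
width: 0.495
```

drive_tool --pt "0 30 0 0 0 0 0" --pt "0 65 0 0 0 0 0" --pt "0 100 0 0 0 0 0" --pt "0 130 0 0 0 0 0" --pt "0 150 0 0 0 0 0" --pt "0 162 0 0 0 0 0" --pt "0 171 0 0 0 0 0" --pt "0 171 0 0 0 0 0"

```text
clock: 34.2
tcp_pos: [552.9, 84.3, 25.2]
eef_rot: [0.5, 0.5, -0.5, 0.5]
wrist_force: [-0.9, 0.5, -1.5]
width: 0.502
```

drive_tool --pt "0 0 0 0 0 0 0" --pt "0.7 0 0 0 0 0 0" --pt "0.7 0 0 0 0 0 0" --pt "0.7 0 0 0 0 0 0" --pt "0.7 -20 0 0 0 0 0" --pt "0.7 -60 0 0 0 0 0" --pt "0.7 -110 0 0 0 0 0" --pt "0.7 -171 0 0 0 0 0"

```text
clock: 35.2
tcp_pos: [552.0, 84.4, 198.3]
eef_rot: [0.5, 0.5, -0.5, 0.5]
wrist_force: [1.2, -1.2, 0.2]
width: 0.699
```

```bash
echo '[552.62, 84.62, 197.32, -1.57]'>cmd.json
python3 - <<'E'
from tri import *
c=read_camera('side'); cv2.imwrite('pics/s15.png',cv2.resize(c['color'][70:320,170:420],None,fx=2.4,fy=2.4,interpolation=cv2.INTER_CUBIC));wedges(c,B[1:2])
c=read_camera('top'); wedges(c,B[1:2])
E
python3 go.py 565,-409,197,-1.325
```

```text
n 94 z 40.2 tip [ 536.8 -463.6] base [ 564.3 -390.5] len 78.1 basew 84.9 mid [ 550.5 -427. ] dir -1.932 centroid [ 557.7 -410.2]
n 256 z 39.7 tip [ 620.9 -395.5] base [ 534.7 -419.2] len 89.4 basew 63.4 mid [ 577.8 -407.4] dir 0.268 centroid [ 563.  -409.9]
shift [0, 12, 494] turn -0.25 rows>= 8 ->  [565.01, -409.37, 197.32, -1.32]
```

View pics/s15.png

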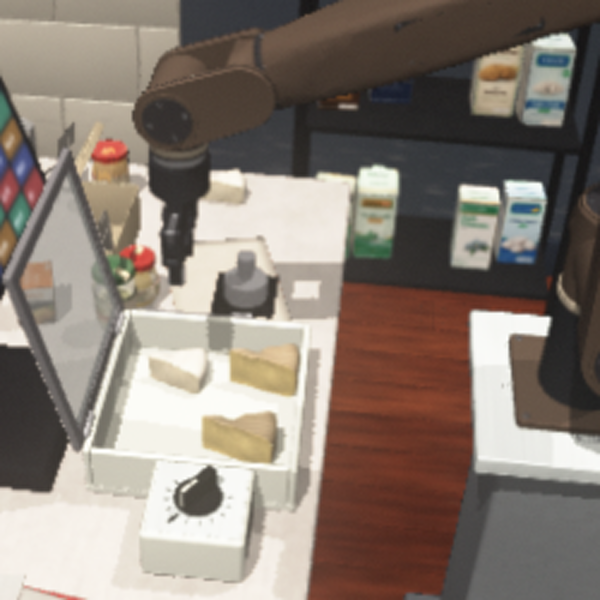

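Three cuts are in the tub; the last white one still stands where measured.

drive_tool --pt "0.8 0 2 62 -0.03 0 0" --pt "0.8 0 3 124 -0.06 0 0" --pt "0.8 0 5 186 -0.1 0 0" --pt "0.8 0 6 248 -0.14 0 0" --pt "0.8 0 8 310 -0.18 0 0" --pt "0.8 0 9 372 -0.22 0 0" --pt "0.8 0 11 434 -0.25 0 0" --pt "0.8 0 12 494 -0.25 0 0"

```text
clock: 36.3
tcp_pos: [565.0, -411.7, 197.4]
eef_rot: [0.434, 0.558, -0.434, 0.559]
wrist_force: [0.6, -0.5, 0.3]
width: 0.798
```

drive_tool --pt "0.8 0 0 0 0 0 0" --pt "0.8 40 0 0 0 0 0" --pt "0.8 80 0 0 0 0 0" --pt "0.8 120 0 0 0 0 0" --pt "0.8 147 0 0 0 0 0" --pt "0.8 147 0 0 0 0 0" --pt "0.8 147 0 0 0 0 0" --pt "0.8 147 0 0 0 0 0"

```text
clock: 37.3
tcp_pos: [566.5, -410.4, 52.0]
eef_rot: [0.433, 0.557, -0.434, 0.56]
wrist_force: [0.7, -0.4, -0.1]
width: 0.797
```

Run:
```python
from tri import *
print(r.sense()['tcp_pos'],r.sense()['wrist_force'],r.sense()['width'])
c=read_camera('side'); cv2.imwrite('pics/s16.png',cv2.resize(c['color'][110:260,220:370],None,fx=4,fy=4,interpolation=cv2.INTER_CUBIC))
```

```text
[ 566.45608816 -410.36701383   52.02511657] [ 0.71320034 -0.3986929  -0.10060466] 0.7972144362293191
```

View pics/s16.png

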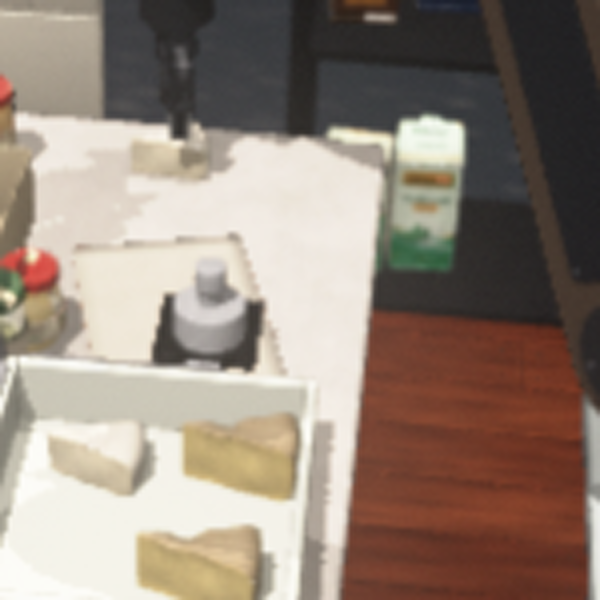

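drive_tool --pt "0.8 20 0 0 0 0 0" --pt "0.8 43 0 0 0 0 0" --pt "0.8 43 0 0 0 0 0" --pt "0 43 0 0 0 0 0" --pt "0 43 0 0 0 0 0" --pt "0 43 0 0 0 0 0" --pt "0 43 0 0 0 0 0" --pt "0 43 0 0 0 0 0" --newtons 60

```text
clock: 38.35
tcp_pos: [565.6, -409.9, 6.9]
eef_rot: [0.433, 0.558, -0.434, 0.559]
wrist_force: [0.1, 0.1, 0.8]
width: 0.506
```

drive_tool --pt "0 -20 0 0 0 0 0" --pt "0 -50 0 0 0 0 0" --pt "0 -90 0 0 0 0 0" --pt "0 -130 0 0 0 0 0" --pt "0 -190 0 0 0 0 0" --pt "0 -190 0 0 0 0 0" --pt "0 -190 0 0 0 0 0" --pt "0 -190 0 0 0 0 0"

```text
clock: 39.35
tcp_pos: [564.2, -408.6, 193.7]
eef_rot: [0.434, 0.56, -0.433, 0.557]
wrist_force: [0.3, 0.0, -1.7]
width: 0.502
```

```bash
echo '[565.01, -409.37, 197.32, -1.32]'>cmd.json
python3 - <<'E'
from tri import *
print(r.sense()['tcp_pos'],r.sense()['wrist_force'],r.sense()['width'])
c=read_camera('side'); cv2.imwrite('pics/s17.png',cv2.resize(c['color'][70:320,170:420],None,fx=2.4,fy=2.4,interpolation=cv2.INTER_CUBIC))
E
python3 go.py 555,0,197,-1.57; python3 go.py 553,205,197
```

```text
[ 564.15717273 -408.60482058  193.70012784] [ 0.30585489  0.04504189 -1.73062444] 0.5018838450222287
shift [0, 92, -399] turn 0.25 rows>= 7 ->  [555.11, -0.02, 197.32, -1.57]
shift [0, -2, -205] turn -0.0 rows>= 4 ->  [552.95, 204.98, 197.32, -1.57]
```

View pics/s17.png

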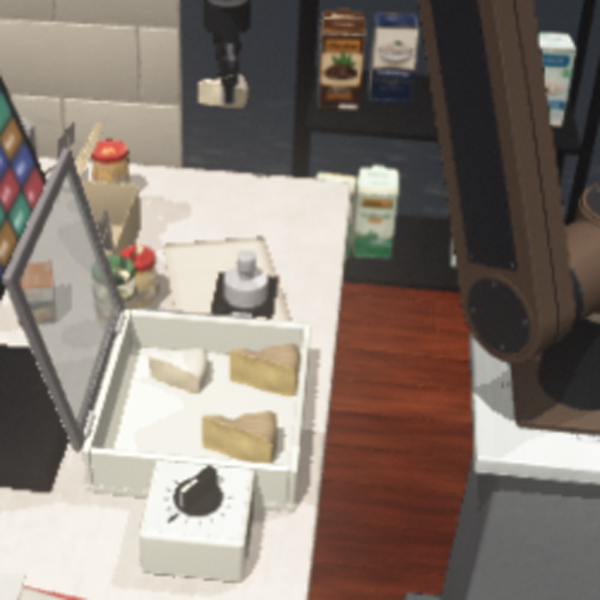

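drive_tool --pt "0 0 13 -58 0.04 0 0" --pt "0 0 27 -116 0.08 0 0" --pt "0 0 40 -174 0.12 0 0" --pt "0 0 54 -232 0.16 0 0" --pt "0 0 67 -290 0.2 0 0" --pt "0 0 80 -348 0.24 0 0" --pt "0 0 92 -399 0.25 0 0" --pt "0 0 92 -399 0.25 0 0"

```text
clock: 40.4
tcp_pos: [554.1, 3.2, 194.7]
eef_rot: [0.498, 0.503, -0.499, 0.5]
wrist_force: [-0.8, -0.0, -1.6]
width: 0.502
```

drive_tool --pt "0 0 0 -55 0 0 0" --pt "0 0 -1 -110 0 0 0" --pt "0 0 -2 -165 0 0 0" --pt "0 0 -2 -205 0 0 0" --pt "0 0 -2 -205 0 0 0" --pt "0 25 -2 -205 0 0 0" --pt "0 55 -2 -205 0 0 0" --pt "0 80 -2 -205 0 0 0"

```text
clock: 41.4
tcp_pos: [552.9, 202.6, 114.3]
eef_rot: [-0.499, -0.5, 0.501, -0.5]
wrist_force: [-0.2, -0.0, -2.2]
width: 0.5
```

drive_tool --pt "0 25 0 0 0 0 0" --pt "0 50 0 0 0 0 0" --pt "0 70 0 0 0 0 0" --pt "0 82 0 0 0 0 0" --pt "0 91 0 0 0 0 0" --pt "0 91 0 0 0 0 0" --pt "0 91 0 0 0 0 0" --pt "0 91 0 0 0 0 0"

```text
clock: 42.4
tcp_pos: [553.8, 205.0, 26.2]
eef_rot: [0.5, 0.5, -0.499, 0.501]
wrist_force: [0.2, 0.4, -1.4]
width: 0.504
```

drive_tool --pt "0.7 0 0 0 0 0 0" --pt "0.7 0 0 0 0 0 0" --pt "0.7 0 0 0 0 0 0" --pt "0.7 -20 0 0 0 0 0" --pt "0.7 -60 0 0 0 0 0" --pt "0.7 -110 0 0 0 0 0" --pt "0.7 -171 0 0 0 0 0" --pt "0.7 -171 0 0 0 0 0"

```text
clock: 43.4
tcp_pos: [557.2, 205.6, 205.6]
eef_rot: [0.504, 0.497, -0.495, 0.503]
wrist_force: [0.9, -0.0, 0.4]
width: 0.704
```

```bash
echo '[552.95, 204.98, 197.32, -1.57]'>cmd.json
python3 - <<'E'
from tri import *
print(r.sense()['tcp_pos'],r.sense()['wrist_force'],r.sense()['width'])
c=read_camera('side'); save(c,'side18'); cv2.imwrite('pics/s18.png',cv2.resize(c['color'][70:320,170:420],None,fx=2.4,fy=2.4,interpolation=cv2.INTER_CUBIC))
w=cloud(c); print(w[144,306:320].round(0).tolist())
c=read_camera('top'); save(c,'top18')
w=cloud(c); m=(w[...,0]>420)&(w[...,0]<560)&(w[...,1]>-130)&(w[...,1]<-30)
P=w[m&(w[...,2]>112)&(w[...,2]<135)]; print('knob',len(P),P.mean(0),cv2.minEnclosingCircle(P[:,:2].astype(np.float32)))
P=w[m&(w[...,2]>75)&(w[...,2]<100)]; print('body',len(P),P.mean(0),cv2.minEnclosingCircle(P[:,:2].astype(np.float32)))
E
```

```text
[557.24579054 205.58378587 205.55420966] [ 0.86119091 -0.04604848  0.37512309] 0.7044010811731899
[[418.0, -1255.0, -455.0], [411.0, -1251.0, -452.0], [406.0, -1267.0, -462.0], [399.0, -1253.0, -452.0], [393.0, -1249.0, -449.0], [387.0, -1234.0, -440.0], [381.0, -1239.0, -442.0], [375.0, -1246.0, -445.0], [368.0, -1244.0, -443.0], [362.0, -1247.0, -445.0], [356.0, -1264.0, -455.0], [350.0, -1253.0, -447.0], [344.0, -1438.0, -558.0], [338.0, -1225.0, -429.0]]
knob 79 [487.71158261 -72.29804761 123.57716336] ((487.8708190917969, -72.43455505371094), 14.443860054016113)
body 265 [487.10286179 -71.9046038   84.09602103] ((487.69512939453125, -72.87788391113281), 31.785667419433594)
```

View pics/s18.png

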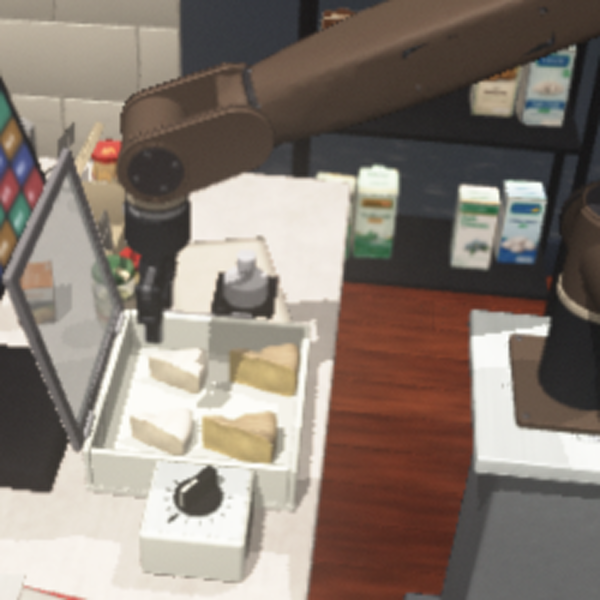

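View pics/top18.png

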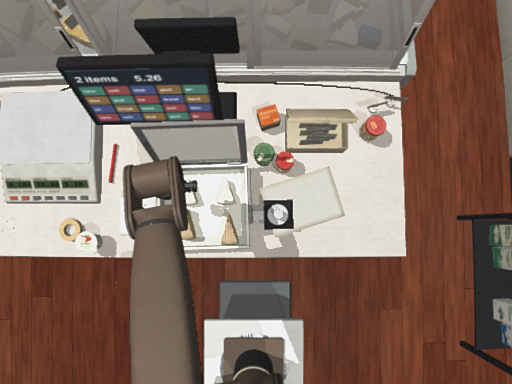

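```bash
python3 go.py 488,-72.5,197; python3 go.py 488,-72.5,94
```

```text
shift [0, -65, 277] turn -0.0 rows>= 5 ->  [488.17, -72.07, 197.32, -1.57]
shift [103, 0, 0] turn -0.0 rows>= 2 ->  [488.17, -72.07, 94.32, -1.57]
```

drive_tool --pt "0.7 0 -13 55 0 0 0" --pt "0.7 0 -26 111 0 0 0" --pt "0.7 0 -39 166 0 0 0" --pt "0.7 0 -52 222 0 0 0" --pt "0.7 0 -65 277 0 0 0" --pt "0.7 0 -65 277 0 0 0" --pt "0.7 0 -65 277 0 0 0" --pt "0.7 20 -65 277 0 0 0"

```text
clock: 44.5
tcp_pos: [489.5, -71.4, 177.1]
eef_rot: [0.5, 0.5, -0.499, 0.501]
wrist_force: [0.2, 0.0, -0.0]
width: 0.698
```

drive_tool --pt "0.7 30 0 0 0 0 0" --pt "0.7 55 0 0 0 0 0" --pt "0.7 75 0 0 0 0 0" --pt "0.7 83 0 0 0 0 0" --pt "0.7 83 0 0 0 0 0" --pt "0.7 83 0 0 0 0 0" --pt "0.7 83 0 0 0 0 0" --pt "0.7 83 0 0 0 0 0"

```text
clock: 45.5
tcp_pos: [488.8, -72.5, 94.0]
eef_rot: [0.5, 0.5, -0.5, 0.501]
wrist_force: [-1.0, 0.4, 0.6]
width: 0.699
```

drive_tool --pt "0 0 0 0 0 0 0" --pt "0 0 0 0 0 0 0" --pt "0 0 0 0 0 0 0" --pt "0 0 0 0 0 0 0" --pt "0 0 0 0 0 0 0" --pt "0 0 0 0 0 0 0" --pt "0 0 0 0 0 0 0" --pt "0 0 0 0 0 0 0" --newtons 90

```text
clock: 46.5
tcp_pos: [488.9, -73.9, 94.3]
eef_rot: [0.499, 0.499, -0.5, 0.501]
wrist_force: [-1.3, -4.8, 3.1]
width: 0.329
```

drive_tool --pt "0 -8 0 0 0 0 0" --pt "0 -18 0 0 0 0 0" --pt "0 -28 0 0 0 0 0" --pt "0 -38 0 0 0 0 0" --pt "0 -50 0 0 0 0 0" --pt "0 -64 0 0 0 0 0" --pt "0 -80 0 0 0 0 0" --pt "0 -100 0 0 0 0 0"

```text
clock: 47.5
tcp_pos: [488.0, -72.4, 194.1]
eef_rot: [0.5, 0.5, -0.5, 0.5]
wrist_force: [0.9, -0.5, -8.6]
width: 0.325
```

```bash
echo '[488.17, -72.07, 194.32, -1.57]'>cmd.json
python3 go.py 455,-195,194;python3 go.py 455,-195,47
python3 - <<'E'
from tri import *
print(r.sense()['tcp_pos'],r.sense()['wrist_force'],r.sense()['width'])
c=read_camera('side'); cv2.imwrite('pics/s19.png',cv2.resize(c['color'][70:320,170:420],None,fx=2.4,fy=2.4,interpolation=cv2.INTER_CUBIC))
E
```

```text
shift [0, -33, 123] turn -0.0 rows>= 3 ->  [455.27, -195.1, 194.32, -1.57]
shift [147, 0, 0] turn -0.0 rows>= 3 ->  [455.27, -195.1, 47.32, -1.57]
[488.02817775 -72.42461942 194.06353747] [ 0.85079017 -0.54342408 -8.61413443] 0.3246330335300217
```

View pics/s19.png

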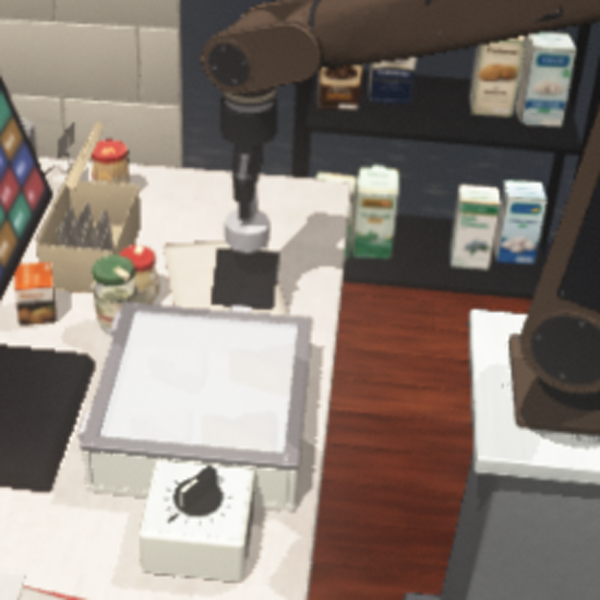

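```bash
echo '[488.17, -72.07, 194.32, -1.57]'>cmd.json
python3 go.py 412,-218,194;python3 go.py 412,-218,49
python3 - <<'E'
from tri import *
c=read_camera('top'); w=cloud(c)
m=(abs(w[...,0]-412)<45)&(abs(w[...,1]+218)<45); P=w[m]; print(len(P),np.nanmin(P[:,2]),np.nanmax(P[:,2]),np.nanmedian(P[:,2]))
P=w[(abs(w[...,1]+218)<10)&(abs(w[...,2])<10)]; print(P[:,0].min())
v=[ (x, int(np.median(c['color'][(abs(w[...,0]-x)<4)&(abs(w[...,1]+218)<6)].mean(-1)))) for x in range(350,520,8) if ((abs(w[...,0]-x)<4)&(abs(w[...,1]+218)<6)).any()]; print(v)
E
```

```text
shift [0, -76, 146] turn -0.0 rows>= 3 ->  [412.29, -218.13, 194.32, -1.57]
shift [145, 0, 0] turn -0.0 rows>= 3 ->  [412.29, -218.13, 49.32, -1.57]
726 -6.894244689540528 9.098515074487295 0.8092448690767924
349.9512620095588
[(350, 154), (358, 223), (366, 219), (374, 221), (382, 223), (390, 219), (398, 216), (406, 170), (414, 158), (422, 158), (430, 161), (438, 157), (446, 155), (454, 194), (462, 178), (470, 192), (478, 214), (486, 214), (494, 215), (502, 216), (510, 216), (518, 216)]
```

Front worktop edge is at x≈350, so the spot is flat and clear.

drive_tool --pt "0 0 -20 40 0 0 0" --pt "0 0 -48 92 0 0 0" --pt "0 0 -76 146 0 0 0" --pt "0 0 -76 146 0 0 0" --pt "0 30 -76 146 0 0 0" --pt "0 60 -76 146 0 0 0" --pt "0 90 -76 146 0 0 0" --pt "0 115 -76 146 0 0 0"

```text
clock: 48.6
tcp_pos: [412.3, -217.3, 76.7]
eef_rot: [0.5, 0.501, -0.5, 0.5]
wrist_force: [0.2, 0.2, -8.4]
width: 0.321
```

drive_tool --pt "0 10 0 0 0 0 0" --pt "0 18 0 0 0 0 0" --pt "0 24 0 0 0 0 0" --pt "0 28 0 0 0 0 0" --pt "0 30 0 0 0 0 0" --pt "0 32 0 0 0 0 0" --pt "0 33 0 0 0 0 0" --pt "0 33 0 0 0 0 0"

```text
clock: 49.6
tcp_pos: [412.6, -218.5, 45.4]
eef_rot: [0.5, 0.5, -0.5, 0.5]
wrist_force: [-0.5, 0.3, -7.9]
width: 0.323
```

drive_tool --pt "0 1 0 0 0 0 0" --pt "0 1 0 0 0 0 0" --pt "0 2 0 0 0 0 0" --pt "0 2 0 0 0 0 0" --pt "0 2 0 0 0 0 0" --pt "0 2 0 0 0 0 0" --pt "0 2 0 0 0 0 0" --pt "0 2 0 0 0 0 0"

```text
clock: 50.6
tcp_pos: [412.9, -218.9, 45.1]
eef_rot: [0.5, 0.5, -0.5, 0.5]
wrist_force: [-5.6, 2.1, 8.8]
width: 0.323
```

Touched down (8.8 N up). Release and rise.

drive_tool --pt "0 -1 0 0 0 0 0" --pt "0.7 -1 0 0 0 0 0" --pt "0.7 -1 0 0 0 0 0" --pt "0.7 -1 0 0 0 0 0" --pt "0.7 -1 0 0 0 0 0" --pt "0.7 -30 0 0 0 0 0" --pt "0.7 -70 0 0 0 0 0" --pt "0.7 -120 0 0 0 0 0"

```text
clock: 51.6
tcp_pos: [411.9, -217.8, 163.5]
eef_rot: [0.5, 0.501, -0.5, 0.499]
wrist_force: [1.3, -1.1, 0.3]
width: 0.697
```

```bash
echo '[412.29, -218.13, 164.32, -1.57]'>cmd.json; python3 go.py 440,-420,260
```

```text
shift [-96, 28, 202] turn -0.0 rows>= 4 ->  [440.45, -420.11, 260.32, -1.57]
```

drive_tool --pt "0.7 -30 7 50 0 0 0" --pt "0.7 -60 14 100 0 0 0" --pt "0.7 -96 21 150 0 0 0" --pt "0.7 -96 28 202 0 0 0" --pt "0.7 -96 28 202 0 0 0" --pt "0.7 -96 28 202 0 0 0" --pt "0.7 -96 28 202 0 0 0" --pt "0.7 -96 28 202 0 0 0"

```text
clock: 52.6
tcp_pos: [440.8, -419.2, 259.4]
eef_rot: [0.5, 0.5, -0.499, 0.5]
wrist_force: [1.1, 0.1, -0.2]
width: 0.697
```

Run:
```python
from tri import *
for n in('side','top'):
    c=read_camera(n); save(c,n+'20'); w=cloud(c)
    a=(w[...,0]>430)&(w[...,0]<540)&(w[...,1]>304)&(w[...,1]<412)
    P=w[a&(w[...,2]>106)&(w[...,2]<125)];print(n,'bar',cv2.minAreaRect(P[:,:2].astype(np.float32)))
    m=(abs(w[...,0]-412)<45)&(abs(w[...,1]+218)<45)
    P=w[m&(w[...,2]>62)&(w[...,2]<85)]; print('knob',len(P),P.mean(0).round(1)); P=w[m&(w[...,2]>28)&(w[...,2]<42)]; print('body',len(P),P.mean(0).round(1),P[:,2].std())
    P=w[(w[...,0]>390)&(w[...,0]<635)&(w[...,1]>25)&(w[...,1]<290)]; print('lid z',np.nanpercentile(P[:,2],[2,50,98]).round(1))
    print(w[60:70,60:62].shape)
print(r.sense()['clock'],r.sense()['qvel'].round(3))
im=cv2.imread('pics/top20.png'); cv2.imwrite('pics/top20z.png',cv2.resize(im[90:260,110:410],None,fx=2.6,fy=2.6,interpolation=cv2.INTER_CUBIC))
```

```text
side bar ((485.6481018066406, 354.4433288574219), (57.727718353271484, 15.481184959411621), 56.98458480834961)
knob 48 [ 409.7 -215.1   72.3]
body 127 [ 409.7 -210.7   35.2] 3.1725810953580926
lid z [74.  88.5 93.3]
(10, 2, 3)
top bar ((486.23394775390625, 355.7155456542969), (56.24050521850586, 15.708074569702148), 55.975425720214844)
knob 79 [ 411.6 -216.7   74.6]
body 237 [ 411.7 -215.3   35. ] 2.544780110846856
lid z [83.8 88.6 93.7]
(10, 2, 3)
52.7 [-0.005  0.005 -0.005  0.    -0.     0.001]
```

View pics/top20z.png

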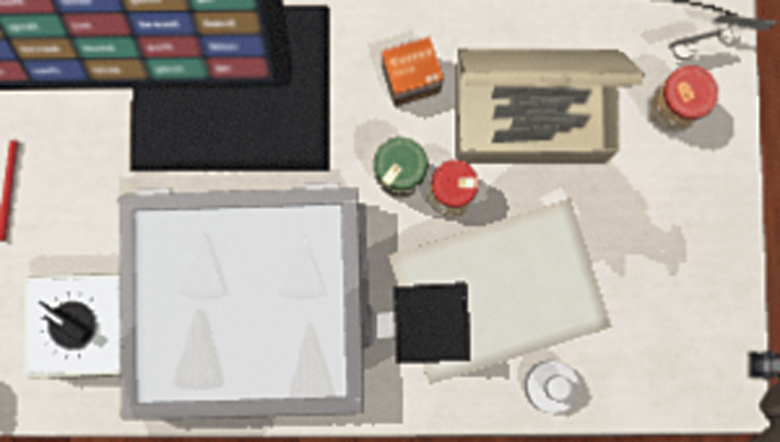

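View pics/side20.png

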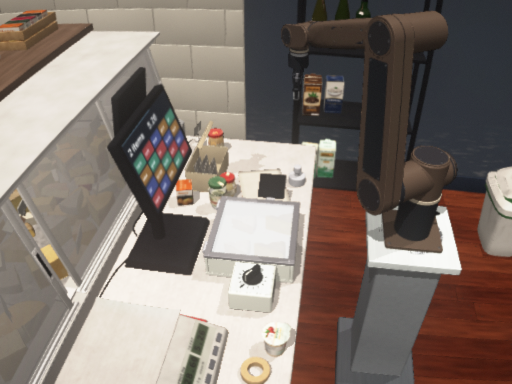

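```bash
python3 -c "
from cell import job_done
print(job_done())"
```

```text
the job is handed in; nothing more can be done
None
```

The job is handed in after about 53 s of the 210 s allowed; `job_done` gives no verdict.

**What I did:**
1. I turned the dial to the long mark.
2. I stood the weight on the lever's paddle, and the lid stayed up after I let go.
3. I laid the four cuts that were there in the tub: two striped and two white. I saw no yellow block on the worktop.
4. I took the weight off so that the lid shut, and stood the weight on bare worktop at about (412, -217) mm.

**Last checks, from both cameras:**
- **Cheese:** all four cuts show through the shut lid, lying inside the tub. One striped cut had shifted a little in the tub after I placed it, but it stayed inside.
- **Lid:** its top is at 88.5 mm, the same as at the start when it was shut.
- **Dial:** the bar lies at about 2.18 rad, against a goal of 2.2 ± 0.15.
- **Weight:** it is upright on the worktop. The knob top measures 72 to 75 mm against the 74 mm given, and the underside is on the table.
- **Jars:** they look unmoved in the pictures; I did not measure them again.
- **Arm:** it is clear of everything and at rest.

No check failed. The depth readings run 1 to 2 mm high, which agrees with the stated calibration.

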